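Fit the drain tray's grille and stack the tumblers on it

TASK

Get the drain tray ready for the tumblers: put whatever lies in the tray into the blue bowl, then fit the bamboo grille by holding it tilted, hooking its thin metal edge under the tray's overhanging lip and swinging the other end down until it lies flat in the tray. Then stack all the tumblers upright, one nested in the other, in the metal ring on the grille, lowering each gently until it seats on the rim below; leave the pepper mill and the tin alone.

Things in the scene. Friction and masses are not known exactly. Their poses are not given: they have to be found in the camera images.
- tray: white drain tray, fixed, 166 (x) x 212 (y) x 42 mm; origin under its centre, on the work surface. Open well 150 (x) x 196 (y) mm, floor 6 mm up. Walls 8 mm thick, 34 mm high, but the +y wall 42 mm. Inside along the +y and -y walls runs a grey ledge 14 mm wide, top 22 mm up, on which the grille lies, with 8 mm play in x and 6 mm in y
- tray_lip (a point): middle of the lower inner edge of the grey lip, 5 mm thick, that overhangs the well by 16 mm from the tray's +y wall (tray frame 0, +82, +37 mm; axes as the tray's). The slot between ledge and lip is 15 mm high
- grille_edge (a point): middle of the thin edge of the grille, a slatted bamboo panel, loose, 142 (x) x 190 (y) x 6 mm, 0.3 kg; the last 24 mm at its +y end is an aluminium strip 4 mm thick, the hooking edge. Point: grille frame 0, +95, +2 mm (origin under the panel's centre). Axes: y from the middle to this edge, z up. Seated, the axes are the tray's and the underside is 22 mm up
- grille_front (a point): middle of the opposite end of the grille (grille frame 0, -95, +3 mm)
- grille_handle (a point): point in the dark upright handle bar of the grille, 50 (along grille x) x 12 (y) mm, standing on the panel's middle from 6 to 32 mm above the underside; at grille frame 0, 0, +22 mm; axes as the grille's; grip it across its 12 mm
- grille_ring (a point): centre, at the panel's upper face, of the aluminium ring (inner radius 22 mm, 5 mm high) on the grille in which the stack of tumblers stands (grille frame 0, -55, +6 mm)
- bowl: shallow blue ceramic bowl, loose, 160 mm across, 55 mm high, on the glass cooktop, which is 7 mm above the worktop; origin under its centre. Above the back of the cooktop a microwave (front at x = 0.52 m, y above 0.12) and above the back of the worktop a wall cabinet (front at about x = 0.6 m) hang from z = 0.47 m up: keep the wrist clear of them
- lemon_mid (a point): centre of a lemon, 67 mm long (its x) x 54 mm, 87 g; may be absent
- garlic_mid (a point): centre of a garlic bulb, 48 x 50 x 51 mm, 24 g, z up its stalk; may be absent
- pepper_mill: wooden pepper mill, 58 x 58 x 160 mm, a bystander; origin under its centre
- tin: food tin, 75 mm across, 58 mm high, a bystander; origin under its centre
- tumbler0_mid (a point): blue stacking tumbler, 80 mm high, 0.12 kg, upright; point on its axis half-way up (40 mm over its foot), z up. Foot radius 15 mm, widening upwards; the top 30 mm is a straight collar of radius 31 mm. Nested, its collar rests on the rim of the one below, so it stands 30 mm higher, with 2.5 mm play all round; grip the collar only. May be absent
- tumbler1_mid (a point): green stacking tumbler, 80 mm high, 0.12 kg, upright; point on its axis half-way up (40 mm over its foot), z up. Foot radius 15 mm, widening upwards; the top 30 mm is a straight collar of radius 31 mm. Nested, its collar rests on the rim of the one below, so it stands 30 mm higher, with 2.5 mm play all round; grip the collar only. May be absent
- tumbler2_mid (a point): orange stacking tumbler, 80 mm high, 0.12 kg, upright; point on its axis half-way up (40 mm over its foot), z up. Foot radius 15 mm, widening upwards; the top 30 mm is a straight collar of radius 31 mm. Nested, its collar rests on the rim of the one below, so it stands 30 mm higher, with 2.5 mm play all round; grip the collar only. May be absent
- tumbler3_mid (a point): white stacking tumbler, 80 mm high, 0.12 kg, upright; point on its axis half-way up (40 mm over its foot), z up. Foot radius 15 mm, widening upwards; the top 30 mm is a straight collar of radius 31 mm. Nested, its collar rests on the rim of the one below, so it stands 30 mm higher, with 2.5 mm play all round; grip the collar only. May be absent

How it is judged (in metres and radians):
On the way, in this order (a step that is already met when the one before it is completed fails the run):
1. the grille is held tilted (by more than 0.08 rad) with its thin edge at least 5 mm under the tray's lip (y of grille_edge in the frame of tray above 0.087 m and z of grille_edge in the frame of tray between 0.018 and 0.036 m and x of grille_edge in the frame of tray between -0.012 and 0.012 m and angle between grille_edge's own z axis and vertical above 0.08 rad), for 0.1 s.
2. the grille lies flat in the tray, its thin edge under the lip (y of grille_edge in the frame of tray above 0.087 m and z of grille_edge in the frame of tray between 0.018 and 0.036 m and x of grille_edge in the frame of tray between -0.012 and 0.012 m and angle between grille_edge's own z axis and vertical below 0.03 rad and z of grille_front in the frame of tray below 0.029 m), for 0.2 s.
At the end, for the whole second after the job is handed in: Grille flat (0.03 rad) on the ledges, thin edge 5 mm or more under the lip; all tumblers present in one nested stack, axes within 14 mm of the ring centre, upright within 0.08 rad; lemon and garlic present in the upright bowl (within 75 mm of its axis, centre below 85 mm) (all of step 2 and horizontal distance between each of tumbler0_mid, tumbler1_mid, tumbler2_mid, tumbler3_mid and grille_ring below 0.014 m and angle between each of tumbler0_mid, tumbler1_mid, tumbler2_mid, tumbler3_mid's own z axis and vertical below 0.08 rad and horizontal distance between each of lemon_mid, garlic_mid and bowl below 0.075 m and height (world z) of each of lemon_mid, garlic_mid below 0.085 m and angle between bowl's own z axis and vertical below 0.1 rad); the robot touches nothing.
It fails at once if a tumbler is rammed or jammed into another (more than 40 N) (contact force between tumbler0 and tumbler1 above 40 N or contact force between any of tumbler0, tumbler1 and tumbler2 above 40 N or contact force between any of tumbler0, tumbler1, tumbler2 and tumbler3 above 40 N).
It fails at once if the pepper mill or the tin is moved by more than 30 mm (distance of any of pepper_mill, tin from where it was at the start of the episode above 0.03 m).
Of tumbler0, tumbler1, tumbler2, tumbler3 only 3 to 4 are there at a start; the rules pass over those that are not, and their reading is None.
Of lemon, garlic only 1 to 2 are there at a start; the rules pass over those that are not, and their reading is None.
At some moment in a run one of grille, lemon, garlic may be knocked a few centimetres aside while the robot is not near it.
It also fails if it takes over 210 s, if anything falls off the work surface, if the arm or the gripper's body presses on something with over 40 N, if the wrist force passes 120 N, or if a joint passes its speed limit or range.

ROBOT

A 7-joint arm with a two-finger parallel gripper is mounted at the origin on a cart in front of the work surface, level with it; the furniture and walls round the work are solid. World frame = base frame: x ahead of the robot, y to its left, z up, the work surface at z = 0. Lengths are in mm, angles in rad, forces in N, time in s.
With the tool pointing down it reaches from about 400 to 900 mm from the base axis. Payload 5.6 kg.
Tool frame: the origin (TCP) lies on the centre line of the jaws, within the pads' length; the fingertips stand 25 mm ahead of it and the grasp point (between the pads) lies 6 mm ahead of it; z points along the fingers, y is the line along which they close (so a half turn about z gives the same grasp; the last joint's range is limited). The gripper opens to 92 mm and grips with 3 to 60 N. Pads are 20 mm wide; open, the fingers measure 128 mm over their backs; the gripper's body (75 mm by 189 mm) begins 69 mm behind the grasp point.
Start: joints at [1.099, 0.468, -0.012, 1.603, 0.006, 1.071, -0.056], TCP at [270.219, -591.177, 239.592] pointing down, gripper open.
Joint ranges: [-2.53, 2.53], [-0.31, 2.02], [-1.57, 1.55], [0.28, 2.44], [-1.29, 4.43], [0.15, 1.84], [-2.92, 2.92]. Speed limits (rad/s): [2.57, 2.57, 3.14, 3.14, 3.14, 3.14, 3.14].

INTERFACE

Orientations are given as [roll, pitch, yaw] about the fixed x, y, z axes, in that order (R = Rz(yaw) Ry(pitch) Rx(roll)).
In Python, from plant import readout, vision, order gives the robot as it stands.
- The arm moves only by the tool carry_out, never from a script. Its argument "targets" is a list that holds one entry, the list of rows, each a list of 5 numbers: the finger opening in cm, from 0 to 9.19, then the shift along the tool's x, y, z in cm, then the turn about the tool's z in degrees. A call has 1 to 8 rows; each row is the pose to reach, as a shift and turn from the pose commanded when the call began, along the tool's axes at that moment; what a row does not reach only later rows make up. A row lasts 1/12 s, in which the tool goes at most 41.7 mm and 7.16 degrees, less where a joint would pass 70% of its speed; a pose out of reach is approached as far as the arm can. A call with a gripper value outside its range is refused whole. The fingers move at their own pace and stop on an object; "grip_force" is the grip in N (left out, the last holds). Time passes only in rows, so rows that repeat a pose let the fingers close. It gives the time, the measured TCP pose, the force, the opening and the grip force at its end, in the units of the state.
- readout.get_state(): the state, without advancing time (a new reading comes with each control period).
- vision.read_camera(name): name is "side" or "top"; returns the picture (400x640x3 uint8, red, green, blue); there is no depth.
- vision.calibration(name): a dict with "fx", "fy", "cx", "cy" (pixels), "rvec" (rotation vector, rad) and "tvec" (3), from world to camera coordinates, as OpenCV has them. Camera axes: x right, y down, z forward; pixel columns grow to the right and rows downward; lengths in mm; the calibration is good to about 2 mm. A picture is of the moment at which its call begins. calibration takes no time and is no camera call.
- order.hand_in(): hands the job in; it is judged then, once.
The state is a dict: "t": time; "qpos": joint angles; "dq": joint speeds; "joint_efforts": joint torques, N m; "tcp_pos": TCP position; "tcp_rot": TCP orientation; "force": force on the tool from outside, world axes, zero at the start; "ft_torque": the same for the moment, N m; "gripper_width": opening from 0.0 (shut) to 1.0 (fully open); "finger_force": force on a finger pad.
Only numpy, scipy, OpenCV 4.12 (cv2) and the standard library are available. Lean on these libraries where they do the work, as an engineer would, in place of code of your own. Each camera call takes 0.05 s, during which the arm holds its last target. There are 200 camera calls.

## Working session

There is one attempt and no reset: what is moved stays moved. The work goes in short steps, Python scripts to look and compute and a tool call to move; the robot and the scene stay as the last step left them, time stands still between calls to the robot, and variables do not carry over. Pictures are saved under pics/ and viewed, at most 14 in all, crops included, and the job is handed in when it is done.

Besides the shell and the picture viewer there is one more tool, called after ">>>" by a JSON object that holds its "op" and its "data". carry_out: Moves the arm, as the interface text tells. Its arguments: {"type":"object","properties":{"targets":{"type":"array","items":{"type":"array","items":{"type":"array","items":{"type":"number"}}}},"grip_force":{"type":"number"}},"required":["targets"]}

```bash
mkdir -p pics; cat > h.py <<'E'
import numpy as np, cv2
from plant import readout, vision, order
from scipy.spatial.transform import Rotation as R
def snap(cam,fn):
    im=vision.read_camera(cam); cv2.imwrite('pics/'+fn,im[:,:,::-1]); return im
def cal(cam):
    c=vision.calibration(cam); K=np.array([[c['fx'],0,c['cx']],[0,c['fy'],c['cy']],[0,0,1]]);return K,np.array(c['rvec'],float),np.array(c['tvec'],float)
def ray(cam,uv,z):
    K,r,t=cal(cam); M=R.from_rotvec(r).as_matrix(); C=-M.T@t
    d=M.T@np.linalg.inv(K)@np.array([uv[0],uv[1],1.]); return C+d*(z-C[2])/d[2]
def proj(cam,p):
    K,r,t=cal(cam); return cv2.projectPoints(np.array(p,float).reshape(-1,3),r,t,K,None)[0][:,0].round(1)
def st():
    s=readout.get_state(); print('t',s['t'],'tcp',np.round(s['tcp_pos'],1),'rot',np.round(s['tcp_rot'],3),'F',np.round(s['force'],1),'w',s['gripper_width'],'ff',s['finger_force'],'q',np.round(s['qpos'],2)); return s
def rel(p,yaw=None,s=None):
    "shift in cm in tool axes to world target TCP (mm)"
    s=s or readout.get_state(); T=R.from_euler('xyz',s['tcp_rot']).as_matrix()
    return np.round(T.T@(np.array(p)-s['tcp_pos'])/10,2)
E
python3 - <<'E'
from h import *
snap('top','a.png');snap('side','b.png');s=st()
print(R.from_euler('xyz',s['tcp_rot']).as_matrix().round(3))
for c in('top','side'):
    K,r,t=cal(c);M=R.from_rotvec(r).as_matrix();print(c,K[0,0],(-M.T@t).round(0),M.round(2).tolist())
E
```

```text
t 0.1 tcp [ 270.  -590.7  238.8] rot [-3.14   0.     0.429] F [ 0.1 -0.9  0.2] w 1.0003155484297552 ff 0.0 q [ 1.1   0.47 -0.01  1.6   0.01  1.07 -0.06]
[[ 0.909  0.416 -0.001]
 [ 0.416 -0.909  0.001]
 [-0.    -0.002 -1.   ]]
top 383.19478276691075 [ 444.  -28. 1124.] [[-0.02, -1.0, -0.02], [-1.0, 0.02, -0.06], [0.06, 0.02, -1.0]]
side 403.97540599015554 [ 223. 1026.  564.] [[-0.96, -0.27, 0.01], [-0.12, 0.42, -0.9], [0.24, -0.87, -0.44]]
```

View pics/a.png

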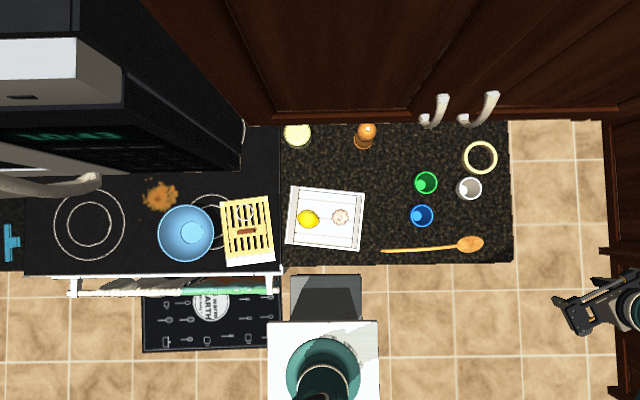

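View pics/b.png

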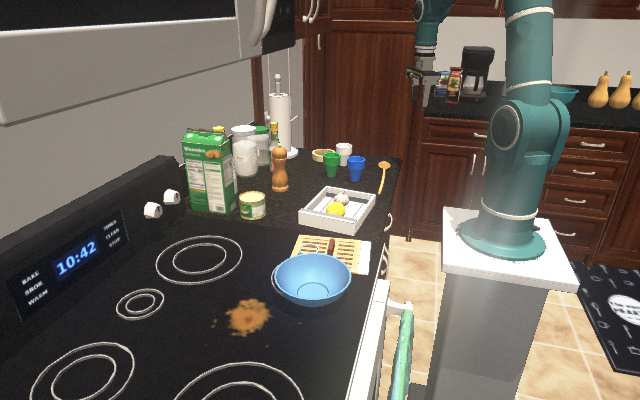

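```bash
python3 - <<'E'
from h import *
im=cv2.imread('pics/a.png')
cv2.imwrite('pics/a1.png',cv2.resize(im[170:280,150:380],None,fx=3.4,fy=3.4,interpolation=cv2.INTER_CUBIC))
cv2.imwrite('pics/a2.png',cv2.resize(im[110:260,345:505],None,fx=4,fy=4,interpolation=cv2.INTER_CUBIC)[:600])
E
```

```text
(no output)
```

View pics/a1.png

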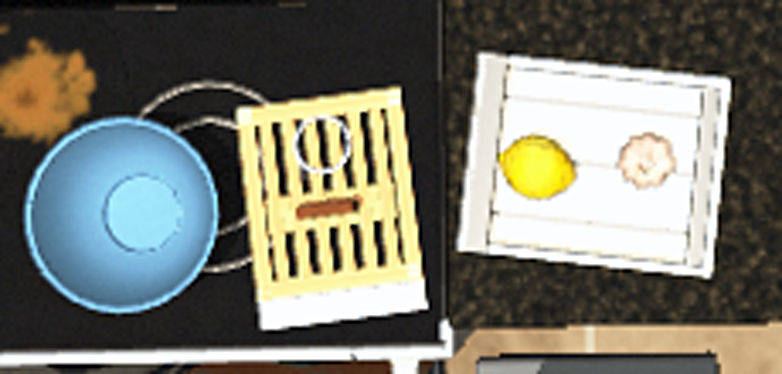

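View pics/a2.png

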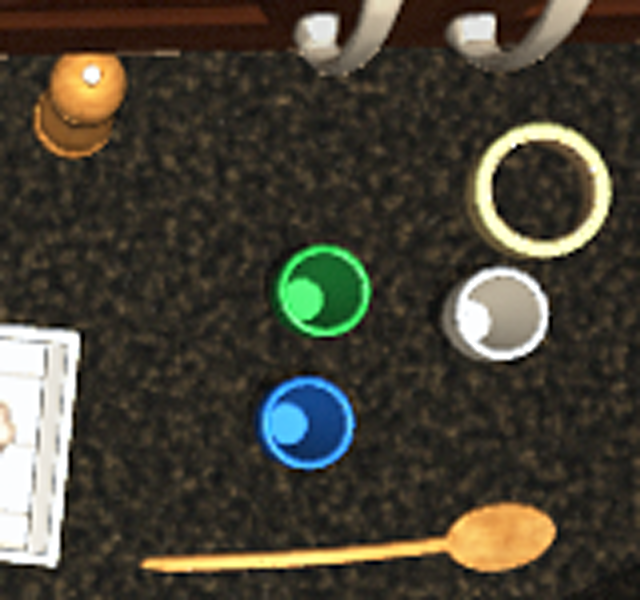

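```bash
python3 - <<'E'
from h import *
A=lambda x,y,z:ray('top',(150+x/3.4-.35,170+y/3.4-.35),z).round(1)
B=lambda x,y,z:ray('top',(345+x/4-.37,110+y/4-.37),z).round(1)
print('bowl',A(121,215,62))
t=[A(482,52,42),A(458,250,42),A(732,78,34),A(712,278,34)];print('tray',*t,sum(t)/4)
for a,b in((0,1),(2,3),(0,2),(1,3)):
  d=(t[b]-t[a])[:2];print(np.hypot(*d),np.degrees(np.arctan2(d[1],d[0])))
print('lemon',A(538,167,33),'garlic',A(647,160,31))
g=[A(237,107,13),A(402,88,13),A(262,330,11),A(428,308,11)];print('grille',*g,sum(g)/4)
for a,b in((0,1),(2,3),(0,2),(1,3)):
  d=(g[b]-g[a])[:2];print(np.hypot(*d),np.degrees(np.arctan2(d[1],d[0])))
print('handle',A(328,208,39),'ring',A(323,144,18))
print('green',B(323,291,80),'blue',B(307,423,80),'white',B(497,314,80),'mill',B(75,130,10))
print('tin',ray('top',(297,133),58).round())
s=st(); print('lemon rel',rel([0,0,300]))
E
```

```text
bowl [415.3 371.9  62. ]
tray [545.2  76.8  42. ] [381.2  98.8  42. ] [ 520.1 -131.7   34. ] [ 354.2 -111.1   34. ] [450.175 -16.8    38.   ]
165.4690303349845 172.35959323897325
167.1740709559949 172.92174529486644
210.00538088344308 -96.86444434450465
211.6294166698004 -97.32985913750615
lemon [448.6  32.   33. ] garlic [452.8 -59.3  31. ]
grille [504.5 290.7  13. ] [518.3 148.6  13. ] [314.5 270.   11. ] [330.8 128.5  11. ] [417.025 209.45   12.   ]
142.7685189388753 -84.45313146287
142.4357398969795 -83.4288139609833
191.1242789391238 -173.7822986113032
188.5742824459369 -173.8812595669019
handle [417.5 207.1  39. ] ring [471.4 215.7  18. ]
green [ 541.7 -292.2   80. ] blue [ 452.2 -278.4   80. ] white [ 523.8 -409.3   80. ] mill [ 670.2 -133.    10. ]
tin [690.  58.  58.]
t 0.1 tcp [ 270.  -590.7  238.8] rot [-3.14   0.     0.429] F [ 0.1 -0.9  0.2] w 1.0003155484297552 ff 0.0 q [ 1.1   0.47 -0.01  1.6   0.01  1.07 -0.06]
lemon rel [  0.   -64.96  -6.02]
```

>>> {"op": "carry_out", "data": {"targets": [[[9.19,42.1,-49.2,5,-58.4],[9.19,42.1,-49.2,5,-58.4],[9.19,42.1,-49.2,5,-58.4],[9.19,42.1,-49.2,5,-58.4],[9.19,42.1,-49.2,5,-58.4],[9.19,42.1,-49.2,5,-58.4],[9.19,42.1,-49.2,5,-58.4],[9.19,42.1,-49.2,5,-58.4]]], "grip_force": 20}}

```text
t: 0.77
tcp_pos: [361.6, -269.7, 213.7]
tcp_rot: [-3.141, 0.0, 1.435]
force: [0.7, 0.5, 0.1]
gripper_width: 1.0
finger_force: 0.0
```

>>> {"op": "carry_out", "data": {"targets": [[[9.19,31.1,4.5,8,-0.8],[9.19,31.1,4.5,8,-0.8],[9.19,31.1,4.5,8,-0.8],[9.19,31.1,4.5,8,-0.8],[9.19,31.1,4.5,8,-0.8],[9.19,31.1,4.5,8,-0.8],[9.19,31.1,4.5,8,-0.8],[9.19,31.1,4.5,8,-0.8]]]}}

```text
t: 1.43
tcp_pos: [450.4, 32.8, 133.2]
tcp_rot: [-3.141, -0.001, 1.444]
force: [0.4, -0.3, -0.1]
gripper_width: 1.002
finger_force: 0.0
```

```bash
python3 - <<'E'
from h import *
s=st(); print(rel([448.6,32,39]))
E
```

```text
t 1.4333 tcp [450.4  32.8 133.2] rot [-3.141e+00 -1.000e-03  1.444e+00] F [ 0.4 -0.3 -0.1] w 1.0017949399345347 ff 0.0 q [ 0.29  0.35 -0.51  2.13  0.25  0.72 -0.51]
[-0.11 -0.16  9.42]
```

>>> {"op": "carry_out", "data": {"targets": [[[9.19,0,-0.1,9.4,0],[9.19,0,-0.1,9.4,0],[9.19,0,-0.1,9.4,0],[9.19,0,-0.1,9.4,0],[4,0,-0.1,9.4,0],[4,0,-0.1,9.4,0],[4,0,-0.1,9.4,0],[4,0,-0.1,9.4,0]]], "grip_force": 20}}

```text
t: 2.1
tcp_pos: [450.7, 29.5, 41.7]
tcp_rot: [3.138, -0.0, 1.442]
force: [-0.1, 0.1, 0.9]
gripper_width: 0.73
finger_force: 0.0
```

>>> {"op": "carry_out", "data": {"targets": [[[4,0,0,0,0],[4,0,0,0,0],[4,0,0,0,0],[4,0,0,0,0],[4,0,0,0,0],[4,0,0,-10,0],[4,0,0,-10,0],[4,0,0,-10,0]]]}}

```text
t: 2.77
tcp_pos: [451.0, 30.6, 143.4]
tcp_rot: [3.137, -0.001, 1.443]
force: [0.8, 0.0, -0.6]
gripper_width: 0.569
finger_force: 20.0
```

>>> {"op": "carry_out", "data": {"targets": [[[4,33.6,-6.2,0,0],[4,33.6,-6.2,0,0],[4,33.6,-6.2,0,0],[4,33.6,-6.2,0,0],[4,33.6,-6.2,0,0],[4,33.6,-6.2,0,0],[4,33.6,-6.2,0,0],[4,33.6,-6.2,0,0]]]}}

```text
t: 3.43
tcp_pos: [430.7, 364.5, 139.8]
tcp_rot: [-3.142, 0.001, 1.443]
force: [1.8, -0.2, -1.3]
gripper_width: 0.564
finger_force: 20.0
```

>>> {"op": "carry_out", "data": {"targets": [[[4,0.6,0,0,0],[4,0.6,0,6,0],[4,0.6,0,6,0],[4,0.6,0,6,0],[7.5,0.6,0,6,0],[7.5,0.6,0,6,0],[7.5,0.6,0,6,0],[7.5,0.6,0,6,0]]]}}

```text
t: 4.1
tcp_pos: [433.0, 369.2, 81.6]
tcp_rot: [3.14, -0.002, 1.442]
force: [0.3, 0.5, 0.0]
gripper_width: 0.809
finger_force: 0.0
```

>>> {"op": "carry_out", "data": {"targets": [[[7.5,0,0,-6,0],[7.5,0,0,-6,0],[9.19,-42.2,7.4,-6,0],[9.19,-42.2,7.4,-6,0],[9.19,-42.2,7.4,-6,0],[9.19,-42.2,7.4,-6,0],[9.19,-42.2,7.4,-6,0],[9.19,-42.2,7.4,-6,0]]]}}

```text
t: 4.77
tcp_pos: [443.7, 117.1, 141.1]
tcp_rot: [3.139, -0.0, 1.443]
force: [0.2, -1.3, 1.2]
gripper_width: 1.001
finger_force: 0.0
```

```bash
python3 - <<'E'
from h import *
s=st(); print(rel([452.8,-59.3,37])); snap('top','c.png')
E
```

```text
t 4.7667 tcp [443.7 117.1 141.1] rot [ 3.139 -0.     1.443] F [ 0.2 -1.3  1.2] w 1.0009776777328925 ff 0.0 q [ 0.15  0.35 -0.56  2.11  0.28  0.74 -0.72]
[-17.38   3.12  10.41]
```

View pics/c.png

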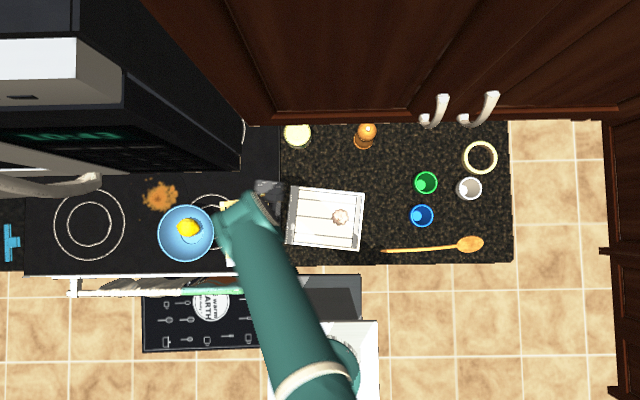

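Lemon is in the bowl (188,228); garlic is still at (340,217). Going for the garlic.

>>> {"op": "carry_out", "data": {"targets": [[[9.19,-17.4,3.1,0,0],[9.19,-17.4,3.1,0,0],[9.19,-17.4,3.1,0,0],[9.19,-17.4,3.1,0,0],[9.19,-17.4,3.1,0,0],[9.19,-17.4,3.1,10.3,0],[9.19,-17.4,3.1,10.3,0],[9.19,-17.4,3.1,10.3,0]]], "grip_force": 12}}

```text
t: 5.48
tcp_pos: [450.8, -58.0, 34.7]
tcp_rot: [-3.14, 0.0, 1.441]
force: [-0.6, -0.5, 0.1]
gripper_width: 1.004
finger_force: 0.0
```

>>> {"op": "carry_out", "data": {"targets": [[[3.5,0,0,0,0],[3.5,0,0,0,0],[3.5,0,0,0,0],[3.5,0,0,0,0],[3.5,0,0,0,0],[3.5,0,0,0,0],[3.5,0,0,0,0],[3.5,0,0,0,0]]]}}

```text
t: 6.15
tcp_pos: [452.5, -57.7, 37.7]
tcp_rot: [3.14, 0.0, 1.443]
force: [-1.7, -0.9, 7.4]
gripper_width: 0.508
finger_force: 12.0
```

>>> {"op": "carry_out", "data": {"targets": [[[3.5,0,0,-11,0],[3.5,0,0,-11,0],[3.5,0,0,-11,0],[3.5,41.5,-9.4,-11,0],[3.5,41.5,-9.4,-11,0],[3.5,41.5,-9.4,-11,0],[3.5,41.5,-9.4,-11,0],[3.5,41.5,-9.4,-11,0]]]}}

```text
t: 6.82
tcp_pos: [431.7, 151.3, 147.2]
tcp_rot: [3.141, 0.0, 1.442]
force: [0.5, 0.4, -0.4]
gripper_width: 0.506
finger_force: 12.0
```

>>> {"op": "carry_out", "data": {"targets": [[[3.5,22.3,-5.9,0,0],[3.5,22.3,-5.9,0,0],[3.5,22.3,-5.9,0,0],[3.5,22.3,-5.9,0,0],[3.5,22.3,-5.9,0,0],[3.5,22.3,-5.9,0,0],[3.5,22.3,-5.9,5.8,0],[3.5,22.3,-5.9,5.8,0]]]}}

```text
t: 7.48
tcp_pos: [401.0, 382.5, 90.0]
tcp_rot: [3.141, -0.003, 1.446]
force: [-28.8, -17.1, 170.6]
gripper_width: 0.513
finger_force: 93.8
```

>>> {"op": "carry_out", "data": {"targets": [[[3.5,0,0,0,0],[6.5,0,0,0,0],[6.5,0,0,0,0],[6.5,0,0,0,0],[6.5,0,0,0,0],[6.5,0,0,-7,0],[6.5,0,0,-7,0],[6.5,0,0,-7,0]]]}}

```text
t: 8.15
tcp_pos: [404.1, 381.4, 164.4]
tcp_rot: [3.135, -0.007, 1.443]
force: [0.4, 1.1, -1.1]
gripper_width: 0.708
finger_force: 0.0
```

```bash
python3 - <<'E'
from h import *
s=st(); 
E
```

```text
t 8.15 tcp [404.1 381.4 164.4] rot [ 3.135 -0.007  1.443] F [ 0.4  1.1 -1.1] w 0.7076055265473872 ff 0.0 q [-0.33  0.48 -0.61  1.88  0.36  0.88 -1.25]
```

>>> {"op": "carry_out", "data": {"targets": [[[6.5,-10,0,0,0],[6.5,-20,0,0,0],[6.5,-30,0,0,0],[6.5,-34,0,0,0],[6.5,-36,0,0,0],[6.5,-38,0,0,0],[6.5,-38,0,0,0],[6.5,-38,0,0,0]]]}}

```text
t: 8.82
tcp_pos: [358.7, 46.0, 158.8]
tcp_rot: [3.141, 0.0, 1.443]
force: [1.1, -0.6, -0.4]
gripper_width: 0.704
finger_force: 0.0
```

```bash
python3 - <<'E'
from h import *
s=st(); a=snap('top','d0.png'); b=snap('side','d1.png')
z=lambda im:cv2.resize(im,None,fx=4,fy=4,interpolation=cv2.INTER_CUBIC)
cv2.imwrite('pics/d.png',np.vstack([z(a[180:275,150:350]),np.hstack([z(b[230:285,260:380]),np.zeros((220,320,3),np.uint8)])])[:600,:,::-1])
E
```

```text
t 8.8167 tcp [358.7  46.  158.8] rot [3.141 0.    1.443] F [ 1.1 -0.6 -0.4] w 0.7040644064403544 ff 0.0 q [ 0.35  0.16 -0.6   2.3   0.14  0.72 -0.48]
```

View pics/d.png

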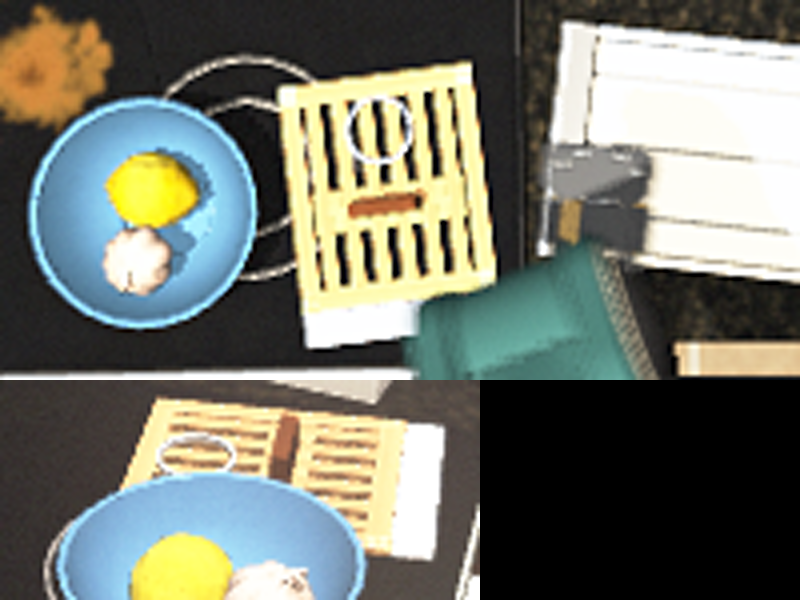

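>>> {"op": "carry_out", "data": {"targets": [[[7.5,16.8,3.8,0,-55],[7.5,16.8,3.8,0,-55],[7.5,16.8,3.8,0,-55],[7.5,16.8,3.8,0,-55],[7.5,16.8,3.8,0,-55],[7.5,16.8,3.8,0,-55],[7.5,16.8,3.8,0,-55],[7.5,16.8,3.8,0,-55]]], "grip_force": 25}}

```text
t: 9.58
tcp_pos: [418.3, 210.9, 158.5]
tcp_rot: [-3.141, -0.001, 2.41]
force: [0.8, -0.4, 1.0]
gripper_width: 0.814
finger_force: 0.0
```

>>> {"op": "carry_out", "data": {"targets": [[[7.5,0,0,5,-48.5],[7.5,0,0,5,-48.5],[7.5,0,0,5,-48.5],[7.5,0,0,5,-48.5],[7.5,0,0,5,-48.5],[7.5,0,0,5,-48.5],[7.5,0,0,5,-48.5],[7.5,0,0,5,-48.5]]]}}

```text
t: 10.25
tcp_pos: [418.4, 210.4, 108.5]
tcp_rot: [3.141, -0.001, -3.032]
force: [0.0, 0.2, -0.1]
gripper_width: 0.814
finger_force: 0.0
```

```bash
python3 - <<'E'
from h import *
s=st(); print(rel([417.5,208,41]),np.degrees(s['tcp_rot'][2]))
E
```

```text
t 10.25 tcp [418.4 210.4 108.5] rot [ 3.141e+00 -1.000e-03 -3.032e+00] F [ 0.   0.2 -0.1] w 0.8136054446469595 ff 0.0 q [ 0.23  0.57 -0.94  2.09  0.65  0.8   0.56]
[ 0.11 -0.23  6.75] -173.69831479629636
```

>>> {"op": "carry_out", "data": {"targets": [[[7.5,0.1,-0.2,3,0],[7.5,0.1,-0.2,5,0],[7.5,0.1,-0.2,6,0],[7.5,0.1,-0.2,6.7,0],[7.5,0.1,-0.2,6.7,0],[7.5,0.1,-0.2,6.7,0],[4.5,0.1,-0.2,6.7,0],[4.5,0.1,-0.2,6.7,0]]]}}

```text
t: 10.92
tcp_pos: [418.5, 208.0, 42.8]
tcp_rot: [3.141, 0.002, -3.034]
force: [0.6, 0.7, 0.7]
gripper_width: 0.692
finger_force: 0.0
```

>>> {"op": "carry_out", "data": {"targets": [[[4.5,0,0,0,0],[4.5,0,0,0,0],[4.5,0,0,0,0],[4.5,0,0,0,0],[4.5,0,0,-2,0],[4.5,0,0,-4,0],[4.5,0,0,-6,0],[4.5,0,0,-6,0]]]}}

```text
t: 11.58
tcp_pos: [419.2, 208.0, 104.1]
tcp_rot: [3.141, 0.004, -3.034]
force: [0.8, -0.1, -2.8]
gripper_width: 0.538
finger_force: 25.0
```

```bash
python3 - <<'E'
from h import *
s=st(); b=snap('side','e0.png')
cv2.imwrite('pics/e.png',cv2.resize(b[170:300,230:420],None,fx=4,fy=4,interpolation=cv2.INTER_CUBIC)[:,:,::-1])
E
```

```text
t 11.5833 tcp [419.2 208.  104.1] rot [ 3.141  0.004 -3.034] F [ 0.8 -0.1 -2.8] w 0.5383500332068454 ff 24.997999370098114 q [ 0.22  0.57 -0.93  2.1   0.66  0.79  0.56]
```

View pics/e.png

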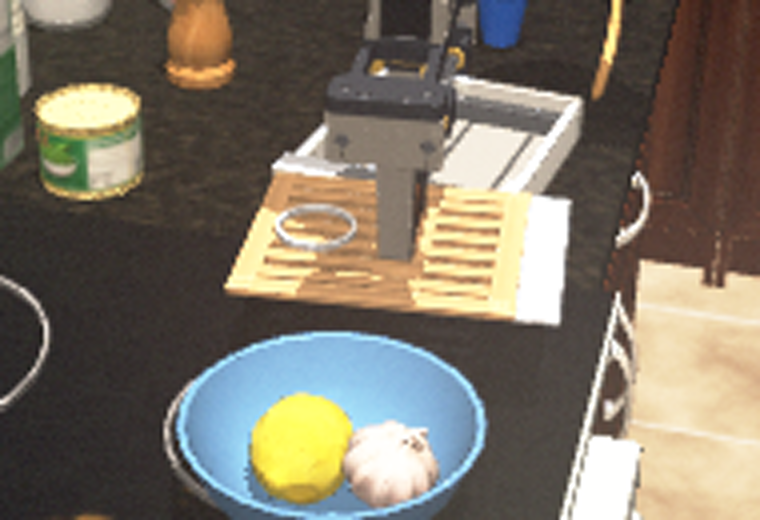

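>>> {"op": "carry_out", "data": {"targets": [[[4.5,0,0,-4,7],[4.5,0.3,-26.6,-5,55],[4.5,0.3,-26.6,-5,55],[4.5,0.3,-26.6,-5,55],[4.5,0.3,-26.6,-5,55],[4.5,0.3,-26.6,-5,55],[4.5,0.3,-26.6,-5,55],[4.5,0.3,-26.6,-5,55]]]}}

```text
t: 12.3
tcp_pos: [442.3, -63.9, 150.5]
tcp_rot: [-3.137, 0.0, 2.275]
force: [0.7, 0.4, -3.1]
gripper_width: 0.543
finger_force: 25.0
```

>>> {"op": "carry_out", "data": {"targets": [[[4.5,0,0,0,55],[4.5,0,0,0,55],[4.5,0,0,0,55],[4.5,0,0,0,55],[4.5,0,0,0,55],[4.5,0,0,0,55],[4.5,0,0,0,55],[4.5,0,0,0,55]]]}}

```text
t: 12.97
tcp_pos: [442.2, -57.7, 150.4]
tcp_rot: [-3.139, 0.001, 1.323]
force: [-0.4, 0.1, -3.7]
gripper_width: 0.542
finger_force: 25.0
```

```bash
python3 - <<'E'
from h import *
s=st(); print(rel([445.2,-56.5,100]),np.degrees(s['tcp_rot'][2]))
E
```

```text
t 12.9667 tcp [442.2 -57.7 150.4] rot [-3.139e+00  1.000e-03  1.323e+00] F [-0.4  0.1 -3.7] w 0.5415229487197463 ff 24.994645714759827 q [ 0.55  0.32 -0.57  2.13  0.25  0.76 -0.43]
[0.19 0.27 5.04] 75.78219606455893
```

>>> {"op": "carry_out", "data": {"targets": [[[4.5,0.2,0.3,0,-7],[4.5,0.2,0.3,5,-7],[4.5,0.2,0.3,6,-7],[4.5,0.2,0.3,6,-7],[4.5,0.2,0.3,6,-7],[4.5,0.2,0.3,6,-7]]]}}

```text
t: 13.47
tcp_pos: [447.1, -55.9, 92.1]
tcp_rot: [-3.142, 0.0, 1.452]
force: [0.3, 0.3, -3.5]
gripper_width: 0.541
finger_force: 25.0
```

```bash
python3 - <<'E'
from h import *
s=st(); a=snap('top','f0.png'); b=snap('side','f1.png')
z=lambda im:cv2.resize(im,None,fx=5,fy=5,interpolation=cv2.INTER_CUBIC)
cv2.imwrite('pics/f.png',np.hstack([z(a[175:265,275:385]),cv2.resize(z(b[155:245,290:340]),(250,450))])[:,:,::-1])
E
```

```text
t 13.4667 tcp [447.1 -55.9  92.1] rot [-3.142  0.     1.452] F [ 0.3  0.3 -3.5] w 0.5412979469756093 ff 24.998212158679962 q [ 0.51  0.44 -0.54  2.16  0.37  0.64 -0.41]
```

View pics/f.png

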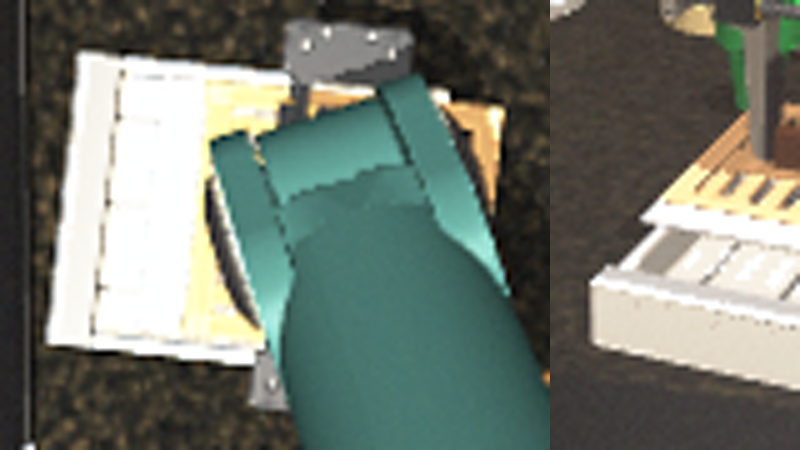

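```bash
python3 - <<'E'
from h import *
a=cv2.imread('pics/f0.png'); 
z=cv2.resize(a[180:255,280:345],None,fx=8,fy=8,interpolation=cv2.INTER_CUBIC)
z=np.clip((z.astype(float)-120)*1.9,0,255).astype(np.uint8)
cv2.imwrite('pics/g.png',z)
Ry=R.from_euler('z',-7.2,degrees=True).as_matrix()
def P(x,y,z):return np.round(Ry.T@(ray('top',(275+x/5-.4,175+y/5-.4),z)-[450.2,-16.8,0]),1)
print(P(207,80,63),P(185,338,63),P(505,103,63)); print('tray',P(78,52,42),P(47,343,42))
E
```

```text
[72.4 32.8 63. ] [-70.6  29.3  63. ] [  77.3 -132.7   63. ]
tray [ 82.  108.2  42. ] [-83.1 107.   42. ]
```

View pics/g.png

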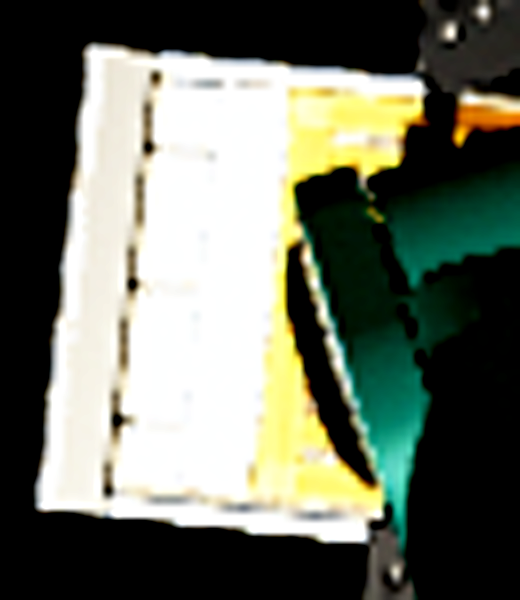

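>>> {"op": "carry_out", "data": {"targets": [[[4.5,0,-0.2,0.5,1.2],[4.5,0,-0.2,1.5,1.2],[4.5,0,-0.2,2,1.2],[4.5,0,-0.2,2.3,1.2],[4.5,0,-0.2,2.5,1.2],[4.5,0,-0.2,2.7,1.2],[4.5,0,-0.2,2.8,1.2],[4.5,0,-0.2,2.8,1.2]]]}}

```text
t: 14.23
tcp_pos: [445.4, -55.0, 64.1]
tcp_rot: [3.141, -0.001, 1.431]
force: [-0.6, 3.1, 2.2]
gripper_width: 0.542
finger_force: 25.0
```

>>> {"op": "carry_out", "data": {"targets": [[[4.5,0,0,0.2,0],[4.5,0,0,0.3,0],[4.5,0,0,0.4,0],[4.5,0,0,0.5,0],[4.5,0,0,0.5,0]]]}}

```text
t: 14.65
tcp_pos: [445.5, -55.6, 58.9]
tcp_rot: [3.141, -0.0, 1.431]
force: [0.9, 3.5, 2.6]
gripper_width: 0.542
finger_force: 25.0
```

```bash
python3 - <<'E'
from h import *
s=st(); b=snap('side','i0.png')
cv2.imwrite('pics/i.png',cv2.resize(b[150:240,285:400],None,fx=6.5,fy=6.5,interpolation=cv2.INTER_CUBIC)[:,:,::-1])
E
```

```text
t 14.65 tcp [445.5 -55.6  58.9] rot [ 3.141 -0.     1.431] F [0.9 3.5 2.6] w 0.5420698698300508 ff 25.001508593559265 q [ 0.46  0.49 -0.49  2.18  0.43  0.56 -0.48]
```

View pics/i.png

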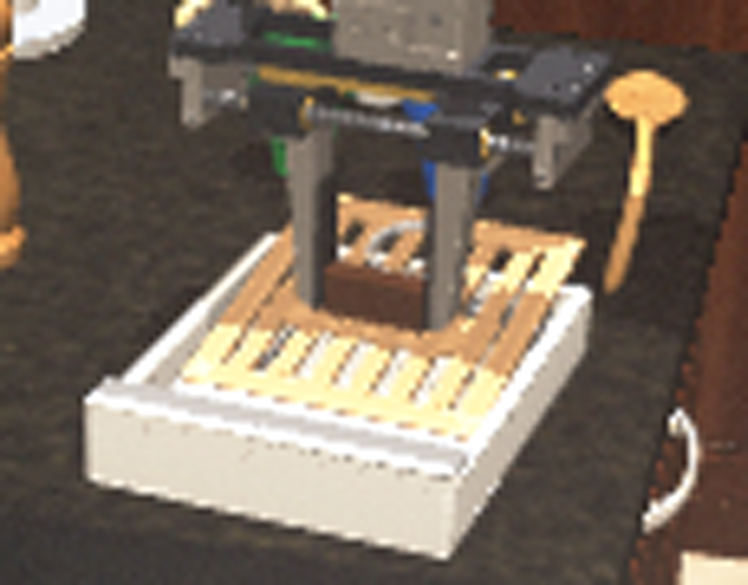

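>>> {"op": "carry_out", "data": {"targets": [[[4.5,0,0,-0.8,0],[4.5,0,0,-1.7,0],[4.5,0,0,-1.7,0],[4.5,1.2,0,-1.7,0],[4.5,2.2,0,-1.7,0],[4.5,2.8,0,-1.7,0],[4.5,2.8,0,-1.7,0],[4.5,2.8,0,-1.7,0]]]}}

```text
t: 15.37
tcp_pos: [448.7, -27.8, 75.8]
tcp_rot: [-3.141, 0.0, 1.432]
force: [-0.6, -1.3, -3.0]
gripper_width: 0.539
finger_force: 25.0
```

```bash
python3 - <<'E'
from h import *
s=st(); b=snap('side','j0.png')
cv2.imwrite('pics/j.png',cv2.resize(b[160:240,290:390],None,fx=7.5,fy=7.5,interpolation=cv2.INTER_CUBIC)[:,:,::-1])
E
```

```text
t 15.3667 tcp [448.7 -27.8  75.8] rot [-3.141  0.     1.432] F [-0.6 -1.3 -3. ] w 0.5392584722487429 ff 24.998703002929688 q [ 0.42  0.46 -0.51  2.17  0.4   0.6  -0.52]
```

View pics/j.png

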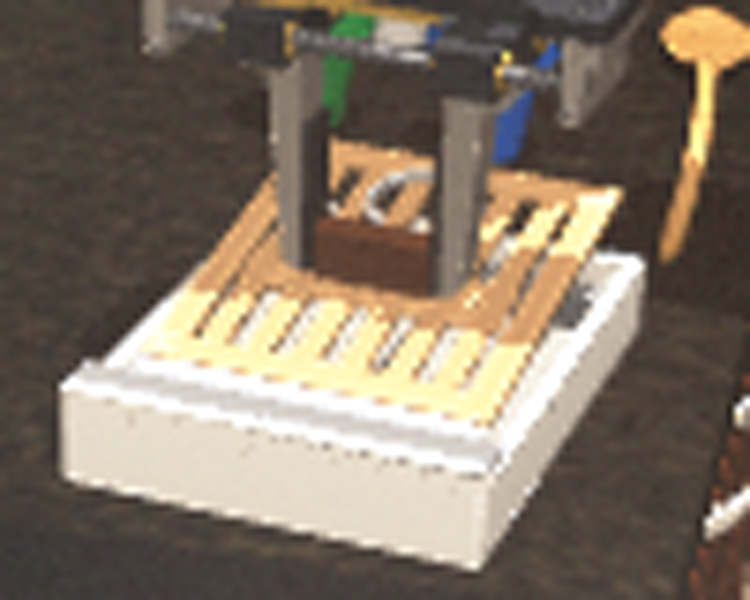

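```bash
python3 - <<'E'
from h import *
Ry=R.from_euler('z',-7.1,degrees=True).as_matrix()
W=lambda p:Ry@np.array(p,float)+[450.2,-16.8,0]
print(proj('side',[W((-71,56,36)),W((71,56,36)),W((-75,82,42)),W((75,82,42)),W((-71,-106,58+6)),W((-71,-106,50+6))]))
print([(290+x/7.5,160+y/7.5) for x,y in((492,422),(155,355),(492,462),(110,362),(622,190))])
E
```

```text
[[355.  215. ]
 [308.1 205.7]
 [353.5 217.5]
 [303.1 207.3]
 [371.8 184.1]
 [371.6 186.5]]
[(355.6, 216.26666666666665), (310.6666666666667, 207.33333333333334), (355.6, 221.6), (304.6666666666667, 208.26666666666665), (372.93333333333334, 185.33333333333334)]
```

>>> {"op": "carry_out", "data": {"targets": [[[4.5,0.6,0.05,0,0],[4.5,0.9,0.05,0,0],[4.5,1.2,0.05,0,0],[4.5,1.3,0.05,0,0],[4.5,1.3,0.05,0,0],[4.5,1.3,0.05,0,0],[4.5,1.3,0.05,0,0],[4.5,1.3,0.05,0,0]]]}}

```text
t: 16.08
tcp_pos: [451.1, -15.3, 75.9]
tcp_rot: [-3.141, 0.0, 1.43]
force: [0.6, -0.3, -2.9]
gripper_width: 0.542
finger_force: 25.0
```

>>> {"op": "carry_out", "data": {"targets": [[[4.5,0,0,0.4,0],[4.5,0,0,0.7,0],[4.5,0,0,1.0,0],[4.5,-0.05,0,1.3,0],[4.5,-0.1,0,1.6,0],[4.5,-0.1,0,1.8,0],[4.5,-0.1,0,1.8,0],[4.5,-0.1,0,1.8,0]]], "grip_force": 15}}

```text
t: 16.75
tcp_pos: [450.8, -15.9, 57.7]
tcp_rot: [-3.141, -0.0, 1.431]
force: [-0.6, 0.4, -2.7]
gripper_width: 0.544
finger_force: 15.0
```

```bash
python3 - <<'E'
from h import *
s=st(); b=snap('side','k0.png')
cv2.imwrite('pics/k.png',cv2.resize(b[160:240,290:390],None,fx=7.5,fy=7.5,interpolation=cv2.INTER_CUBIC)[:,:,::-1])
E
```

```text
t 16.75 tcp [450.8 -15.9  57.7] rot [-3.141 -0.     1.431] F [-0.6  0.4 -2.7] w 0.5441594005592398 ff 14.999249428510666 q [ 0.37  0.5  -0.49  2.17  0.43  0.56 -0.57]
```

View pics/k.png

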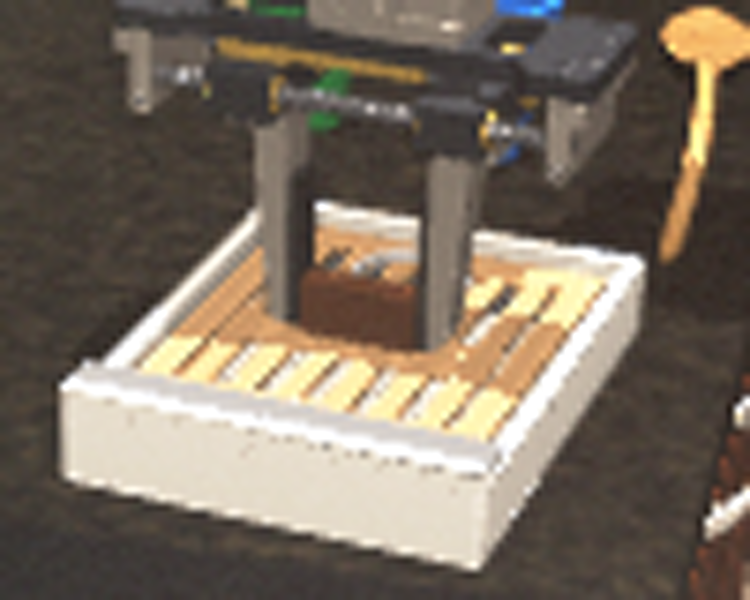

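>>> {"op": "carry_out", "data": {"targets": [[[4.5,0,0,0.1,0],[4.5,0,0,0.2,0],[4.5,0,0,0.25,0],[4.5,0,0,0.25,0],[7,0,0,0.25,0],[7,0,0,0.1,0],[7,0,0,0.1,0],[7,0,0,0.1,0]]]}}

```text
t: 17.47
tcp_pos: [451.2, -16.2, 57.0]
tcp_rot: [3.141, -0.0, 1.43]
force: [0.9, -0.0, 0.1]
gripper_width: 0.761
finger_force: 0.0
```

>>> {"op": "carry_out", "data": {"targets": [[[7,0,0,0,0],[7,0,0,-4,0],[7,0,0,-8,0],[7,0,0,-12,0],[9.19,-20,0,-12,0],[9.19,-20,0,-12,0],[9.19,-20,0,-12,0],[9.19,-20,0,-12,0]]]}}

```text
t: 18.13
tcp_pos: [427.2, -183.0, 177.3]
tcp_rot: [3.141, 0.001, 1.431]
force: [1.1, 0.3, -0.5]
gripper_width: 1.0
finger_force: 0.0
```

```bash
python3 - <<'E'
from h import *
s=st(); b=snap('side','l0.png'); a=snap('top','l1.png')
z=lambda im:cv2.resize(im,None,fx=6,fy=6,interpolation=cv2.INTER_CUBIC)
cv2.imwrite('pics/l.png',np.hstack([z(b[150:240,290:355]),z(a[175:265,280:345])])[:,:,::-1])
# tumbler rims
h=cv2.cvtColor(a,cv2.COLOR_RGB2HSV)
for n,lo,hi,(x0,x1,y0,y1) in (('green',(45,120,40),(80,255,255),(405,445,165,200)),('blue',(95,120,40),(120,255,255),(405,440,198,232)),('white',(0,0,100),(179,60,255),(452,490,172,204))):
    m=cv2.inRange(h,lo,hi)[y0:y1,x0:x1]; c=max(cv2.findContours(m,cv2.RETR_EXTERNAL,cv2.CHAIN_APPROX_NONE)[0],key=cv2.contourArea)
    (u,v),r=cv2.minEnclosingCircle(c); print(n,u+x0,v+y0,r,ray('top',(u+x0,v+y0),80).round(1),cv2.boundingRect(c))
E
```

```text
t 18.1333 tcp [ 427.2 -183.   177.3] rot [3.141e+00 1.000e-03 1.431e+00] F [ 1.1  0.3 -0.5] w 0.9995312947746373 ff 0.0 q [ 0.81  0.3  -0.55  2.07  0.21  0.82 -0.  ]
green 424.62267684936523 182.46654319763184 12.634044647216797 [ 541.5 -290.2   80. ] (7, 6, 26, 24)Traceback (most recent call last):
  File "<stdin>", line 8, in <module>
ValueError: max() iterable argument is empty
```

View pics/l.png

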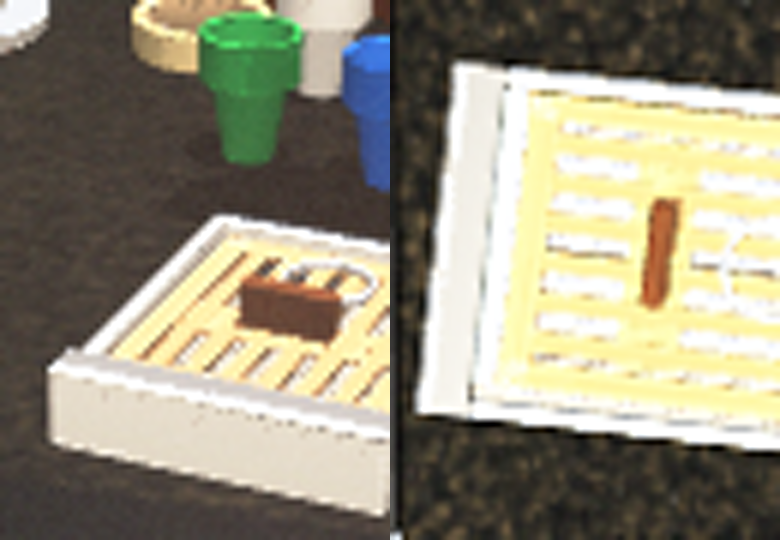

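>>> {"op": "carry_out", "data": {"targets": [[[9.19,-9.1,3.8,2,56],[9.19,-9.1,3.8,2,56],[9.19,-9.1,3.8,2,56],[9.19,-9.1,3.8,2,56],[9.19,-9.1,3.8,2,56],[9.19,-9.1,3.8,2,56],[9.19,-9.1,3.8,2,56],[9.19,-9.1,3.8,2,56]]], "grip_force": 10}}

```text
t: 18.9
tcp_pos: [452.8, -275.7, 156.6]
tcp_rot: [-3.141, 0.0, 0.448]
force: [0.1, 0.5, -0.5]
gripper_width: 0.998
finger_force: 0.0
```

>>> {"op": "carry_out", "data": {"targets": [[[9.19,0,0,1,21],[9.19,0,0,1,21],[9.19,0,0,1,21],[9.19,0,0,1,21],[9.19,0,0,1,21]]]}}

```text
t: 19.32
tcp_pos: [452.8, -275.8, 146.7]
tcp_rot: [-3.141, 0.0, 0.091]
force: [-0.6, -0.0, 0.8]
gripper_width: 1.003
finger_force: 0.0
```

```bash
cat >> h.py <<'E'
def handle(a):
    "dark handle top centre (z=54) in the tray region of a top picture"
    h=cv2.cvtColor(a,cv2.COLOR_RGB2HSV)[195:245,290:362]
    m=cv2.inRange(h,(3,120,50),(14,255,200)); ys,xs=np.nonzero(m); return len(xs),ray('top',(xs.mean()+290,ys.mean()+195),54)
E
python3 - <<'E'
from h import *
s=st(); a=snap('top','m.png'); print(handle(a),handle(cv2.imread('pics/l1.png')[:,:,::-1].copy()))
Ry=R.from_euler('z',-7.1,degrees=True).as_matrix(); print('ring',handle(a)[1]+Ry@[0,-55,0])
print('tool->blue',rel([452.2,-278.4,77]),np.degrees(s['tcp_rot'][2]))
i=cv2.imread('pics/l1.png');print(i[215,415:430].tolist())
print(ray('top',(480,157),25))
g=cv2.cvtColor(a,cv2.COLOR_RGB2GRAY)[190:250,290:370]
E
```

```text
t 19.3167 tcp [ 452.8 -275.8  146.7] rot [-3.141  0.     0.091] F [-0.6 -0.   0.8] w 1.0025872505901556 ff 0.0 q [ 0.65  0.4  -0.2   1.96  0.11  0.79 -1.09]
(68, array([454.01284646, -15.06597582,  54.        ])) (67, array([454.52840143, -15.29610538,  54.        ]))
ring [447.21476524 -69.6442324   54.        ]
tool->blue [-0.09  0.24  6.98] 5.2083380659680625
[[132, 142, 86], [130, 140, 83], [132, 143, 85], [126, 136, 81], [95, 103, 62], [135, 145, 87], [145, 155, 93], [140, 151, 90], [141, 153, 91], [141, 152, 92], [140, 151, 91], [138, 149, 90], [138, 150, 91], [140, 151, 92], [139, 149, 91]]
[ 617.01116547 -464.73147486   25.        ]
```

>>> {"op": "carry_out", "data": {"targets": [[[9.19,-0.1,0.25,3,0],[9.19,-0.1,0.25,5,0],[9.19,-0.1,0.25,6.5,0],[9.19,-0.1,0.25,7,0],[9.19,-0.1,0.25,7,0],[5,-0.1,0.25,7,0],[5,-0.1,0.25,7,0],[5,-0.1,0.25,7,0]]]}}

```text
t: 20.03
tcp_pos: [452.5, -279.5, 78.0]
tcp_rot: [3.14, -0.002, 0.087]
force: [-1.0, 0.1, 0.2]
gripper_width: 0.804
finger_force: 0.0
```

>>> {"op": "carry_out", "data": {"targets": [[[5,0,0,0,0],[5,0,0,0,0],[5,0,0,0,0],[5,0,0,-1,0],[5,0,0,-5,0],[5,0,0,-9,0],[5,0,0,-12,0],[5,0,0,-12,0]]]}}

```text
t: 20.7
tcp_pos: [455.1, -280.9, 203.8]
tcp_rot: [3.135, -0.009, 0.087]
force: [0.8, -0.3, -1.3]
gripper_width: 0.681
finger_force: 10.0
```

```bash
python3 - <<'E'
from h import *
s=st(); print(rel([445.7,-70,145]))
E
```

```text
t 20.7 tcp [ 455.1 -280.9  203.8] rot [ 3.135 -0.009  0.087] F [ 0.8 -0.3 -1.3] w 0.6806472222513479 ff 9.999839707743376 q [ 0.66  0.32 -0.21  1.92  0.09  0.9  -1.07]
[  0.83 -21.13   5.74]
```

>>> {"op": "carry_out", "data": {"targets": [[[5,0.8,-21,4,0],[5,0.8,-21,4,0],[5,0.8,-21,4,0],[5,0.8,-21,4,0],[5,0.8,-21,4,0],[5,0.8,-21,4,0],[5,0.8,-21,4,0],[5,0.8,-21,4,0]]]}}

```text
t: 21.37
tcp_pos: [441.6, -69.6, 156.9]
tcp_rot: [3.141, 0.0, 0.087]
force: [-0.5, -1.1, -0.6]
gripper_width: 0.675
finger_force: 10.0
```

```bash
python3 - <<'E'
from h import *
s=st(); print(rel([445.7,-70,107])); snap('top','n.png')
E
```

```text
t 21.3667 tcp [441.6 -69.6 156.9] rot [3.141 0.    0.087] F [-0.5 -1.1 -0.6] w 0.6753960259400481 ff 9.999670938123018 q [ 0.36  0.27 -0.31  2.14  0.12  0.75 -1.52]
[0.41 0.07 4.99]
```

>>> {"op": "carry_out", "data": {"targets": [[[5,0.4,0,2,0],[5,0.4,0,3.5,0],[5,0.4,0,4.2,0],[5,0.4,0,4.6,0],[5,0.4,0,4.8,0],[5,0.4,0,5,0],[5,0.4,0,5,0],[5,0.4,0,5,0]]]}}

```text
t: 22.08
tcp_pos: [445.8, -69.4, 107.2]
tcp_rot: [3.141, -0.0, 0.086]
force: [0.7, 0.2, -1.2]
gripper_width: 0.68
finger_force: 10.0
```

>>> {"op": "carry_out", "data": {"targets": [[[5,0,0,0.1,0],[5,0,0,0.2,0],[5,0,0,0.3,0],[5,0,0,0.3,0]]]}}

```text
t: 22.42
tcp_pos: [445.4, -68.7, 104.7]
tcp_rot: [3.141, 0.001, 0.087]
force: [-4.0, 0.1, 9.5]
gripper_width: 0.68
finger_force: 10.0
```

>>> {"op": "carry_out", "data": {"targets": [[[5,0,0,-0.1,0],[8,0,0,-0.1,0],[8,0,0,-0.1,0],[8,0,0,-0.1,0],[8,0,0,-0.1,0],[8,0,0,-5,0],[8,0,0,-7,0],[8,0,0,-7,0]]]}}

```text
t: 23.08
tcp_pos: [448.9, -69.1, 178.1]
tcp_rot: [3.14, -0.008, 0.087]
force: [1.6, 0.7, -0.0]
gripper_width: 0.874
finger_force: 0.0
```

```bash
python3 - <<'E'
from h import *
s=st(); print(rel([541.7,-292,175]))
E
```

```text
t 23.0833 tcp [448.9 -69.1 178.1] rot [ 3.14  -0.008  0.087] F [ 1.6  0.7 -0. ] w 0.8737842818630747 ff 0.0 q [ 0.37  0.24 -0.32  2.11  0.11  0.8  -1.51]
[ 7.32 23.    0.42]
```

>>> {"op": "carry_out", "data": {"targets": [[[9.19,7.6,23,0,0],[9.19,7.6,23,0,0],[9.19,7.6,23,0,0],[9.19,7.6,23,0,0],[9.19,7.6,23,0,0],[9.19,7.6,23,0,0],[9.19,7.6,23,0,0],[9.19,7.6,23,0,0]]]}}

```text
t: 23.75
tcp_pos: [540.6, -293.3, 172.5]
tcp_rot: [-3.141, 0.001, 0.083]
force: [-0.9, 1.0, -0.4]
gripper_width: 0.999
finger_force: 0.0
```

```bash
cat >> h.py <<'E'
def blob(a,lo,hi,box,z,hsv=True):
    "centre (min. enclosing circle) of the largest colour blob in box x0,x1,y0,y1"
    x0,x1,y0,y1=box; h=cv2.cvtColor(a,cv2.COLOR_RGB2HSV)
    c=max(cv2.findContours(cv2.inRange(h,lo,hi)[y0:y1,x0:x1],cv2.RETR_EXTERNAL,cv2.CHAIN_APPROX_NONE)[0],key=cv2.contourArea)
    (u,v),r=cv2.minEnclosingCircle(c); return round(r,1),cv2.boundingRect(c),ray('top',(u+x0,v+y0),z).round(1)
E
python3 - <<'E'
from h import *
s=st(); a=snap('top','o.png')
print(rel([541.7,-292,77]))
B=((95,80,40),(125,255,255))
print('blue stack',blob(a,*B,(315,365,195,245),108)); a0=cv2.imread('pics/a.png')[:,:,::-1].copy()
print('blue0',blob(a0,*B,(400,445,195,235),80)); 
print('white0',blob(a0,(0,0,110),(179,70,255),(452,490,174,204),80),'now',blob(a,(0,0,110),(179,70,255),(452,490,174,204),80))
print('handle',handle(a))
E
```

```text
t 23.75 tcp [ 540.6 -293.3  172.5] rot [-3.141e+00  1.000e-03  8.300e-02] F [-0.9  1.  -0.4] w 0.9985444682977815 ff 0.0 q [ 0.6   0.5  -0.21  1.74  0.13  0.92 -1.15]
[0.12 0.11 9.57]
blue stack (11.7, (18, 13, 24, 23), array([446.1, -69.5, 108. ]))
blue0 (12.9, (8, 9, 26, 24), array([ 451.7, -276.3,   80. ]))
white0 (13.0, (4, 3, 26, 23), array([ 524.2, -408.6,   80. ])) now (0.0, (5, 19, 1, 1), array([ 511.1, -376.7,   80. ]))
handle (66, array([454.17815475, -15.26403206,  54.        ]))
```

>>> {"op": "carry_out", "data": {"targets": [[[9.19,0.1,0,4,0],[9.19,0.1,0,7,0],[9.19,0.1,0,9,0],[9.19,0.1,0,9.5,0],[9.19,0.1,0,9.5,0],[5,0.1,0,9.5,0],[5,0.1,0,9.5,0],[5,0.1,0,9.5,0]]]}}

```text
t: 24.47
tcp_pos: [543.3, -291.6, 80.8]
tcp_rot: [3.14, -0.003, 0.087]
force: [-0.2, -0.1, -0.3]
gripper_width: 0.807
finger_force: 0.0
```

>>> {"op": "carry_out", "data": {"targets": [[[5,0,0,0,0],[5,0,0,0,0],[5,0,0,0,0],[5,0,0,0,0],[5,0,0,0,0],[5,0,0,0,0]]]}}

```text
t: 24.97
tcp_pos: [542.8, -291.8, 80.0]
tcp_rot: [3.141, -0.001, 0.086]
force: [-1.4, 0.0, 5.7]
gripper_width: 0.68
finger_force: 10.0
```

>>> {"op": "carry_out", "data": {"targets": [[[5,0,0,-2,0],[5,0,0,-6,0],[5,0,0,-10,0],[5,0,0,-12,0],[5,0,0,-13,0],[5,0,0,-13,0]]]}}

```text
t: 25.47
tcp_pos: [543.2, -291.9, 211.1]
tcp_rot: [3.139, -0.003, 0.086]
force: [-0.0, -0.3, -0.9]
gripper_width: 0.679
finger_force: 10.0
```

```bash
python3 - <<'E'
from h import *
s=st(); print(rel([446,-69.5,195]))
E
```

```text
t 25.4667 tcp [ 543.2 -291.9  211.1] rot [ 3.139e+00 -3.000e-03  8.600e-02] F [-0.  -0.3 -0.9] w 0.6790870189067288 ff 9.999879691167735 q [ 0.6   0.45 -0.22  1.71  0.11  0.99 -1.14]
[ -7.76 -23.     1.53]
```

>>> {"op": "carry_out", "data": {"targets": [[[5,-7.7,-23,1,0],[5,-7.7,-23,1,0],[5,-7.7,-23,1,0],[5,-7.7,-23,1,0],[5,-7.7,-23,1,0],[5,-7.7,-23,1,0],[5,-7.7,-23,1,0],[5,-7.7,-23,1,0]]]}}

```text
t: 26.13
tcp_pos: [443.9, -67.4, 197.3]
tcp_rot: [-3.141, 0.003, 0.09]
force: [0.7, -0.7, -1.7]
gripper_width: 0.68
finger_force: 10.0
```

>>> {"op": "carry_out", "data": {"targets": [[[5,0,0,0,0],[5,0,0,0,0]]]}}

```text
t: 26.3
tcp_pos: [445.7, -70.2, 198.1]
tcp_rot: [-3.141, 0.001, 0.084]
force: [-0.1, 0.2, -1.1]
gripper_width: 0.683
finger_force: 10.0
```

```bash
python3 - <<'E'
from h import *
s=st(); print(rel([446.5,-69.3,138]))
E
```

```text
t 26.3 tcp [445.7 -70.2 198.1] rot [-3.141e+00  1.000e-03  8.400e-02] F [-0.1  0.2 -1.1] w 0.6827913974036058 ff 9.999852760811336 q [ 0.38  0.21 -0.33  2.09  0.09  0.85 -1.49]
[ 0.1  -0.08  6.01]
```

Lower to 8 mm above seat, then gently.

>>> {"op": "carry_out", "data": {"targets": [[[5,0.1,-0.1,1.5,0],[5,0.1,-0.1,2.5,0],[5,0.1,-0.1,3.3,0],[5,0.1,-0.1,4,0],[5,0.1,-0.1,4.5,0],[5,0.1,-0.1,4.8,0],[5,0.1,-0.1,5,0],[5,0.1,-0.1,5,0]]]}}

```text
t: 26.97
tcp_pos: [449.7, -69.8, 150.3]
tcp_rot: [3.14, -0.005, 0.084]
force: [1.2, -0.9, 9.1]
gripper_width: 0.689
finger_force: 10.0
```

>>> {"op": "carry_out", "data": {"targets": [[[5,0,0,0.2,0],[5,0,0,0.4,0],[5,0,0,0.6,0],[5,0,0,0.7,0],[5,0,0,0.8,0],[5,0,0,0.8,0]]]}}

```text
t: 27.47
tcp_pos: [449.9, -69.8, 142.7]
tcp_rot: [3.14, -0.006, 0.084]
force: [-0.2, -0.6, 12.0]
gripper_width: 0.686
finger_force: 10.0
```

>>> {"op": "carry_out", "data": {"targets": [[[5,-0.2,0,-0.3,0],[5,-0.35,0,-0.3,0],[5,-0.35,0,-0.3,0],[5,-0.35,0,-0.3,0]]], "grip_force": 6}}

```text
t: 27.8
tcp_pos: [442.6, -68.7, 143.3]
tcp_rot: [-3.141, 0.001, 0.085]
force: [-0.1, 0.3, -2.1]
gripper_width: 0.69
finger_force: 6.0
```

```bash
python3 - <<'E'
from h import *
s=st(); b=snap('side','p.png'); a=snap('top','q.png')
h=cv2.cvtColor(b,cv2.COLOR_RGB2HSV)
for n,lo,hi in(('green',(45,120,40),(80,255,255)),('blue',(100,120,40),(125,255,255))):
    m=cv2.inRange(h,lo,hi)[120:215,310:390]; ys,xs=np.nonzero(m); 
    print(n,len(xs),[(y+120,int(xs[ys==y].min()+310),int(xs[ys==y].max()+310)) for y in np.unique(ys)][::3])
print(proj('side',[[446,-69.5,z] for z in(28,58,78,88,108,138)]))
E
```

```text
t 27.8 tcp [442.6 -68.7 143.3] rot [-3.141e+00  1.000e-03  8.500e-02] F [-0.1  0.3 -2.1] w 0.689828904019791 ff 5.99926108145155 q [ 0.36  0.3  -0.32  2.14  0.14  0.72 -1.54]
green 141 [(np.int64(147), 356, 357), (np.int64(150), 355, 358), (np.int64(153), 339, 357), (np.int64(156), 339, 357), (np.int64(159), 349, 356), (np.int64(162), 349, 352), (np.int64(165), 349, 352), (np.int64(168), 349, 351), (np.int64(171), 349, 350), (np.int64(174), 349, 349)]
blue 373 [(np.int64(170), 340, 340), (np.int64(173), 335, 355), (np.int64(176), 335, 355), (np.int64(179), 335, 355), (np.int64(182), 335, 354), (np.int64(185), 338, 352), (np.int64(188), 339, 351), (np.int64(191), 339, 350), (np.int64(194), 340, 349), (np.int64(197), 343, 348)]
[[343.1 197.4]
 [343.4 188.4]
 [343.6 182.4]
 [343.8 179.3]
 [344.  173.1]
 [344.4 163.7]]
```

```bash
python3 - <<'E'
import cv2,numpy as np
b=cv2.imread('pics/p.png');a=cv2.imread('pics/q.png')
cv2.imwrite('pics/r.png',np.hstack([cv2.resize(b[120:220,300:400],(600,600),interpolation=cv2.INTER_CUBIC),cv2.resize(a[190:250,320:360],(200,300))[:].repeat(2,0)]))
E
```

```text
(no output)
```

View pics/r.png

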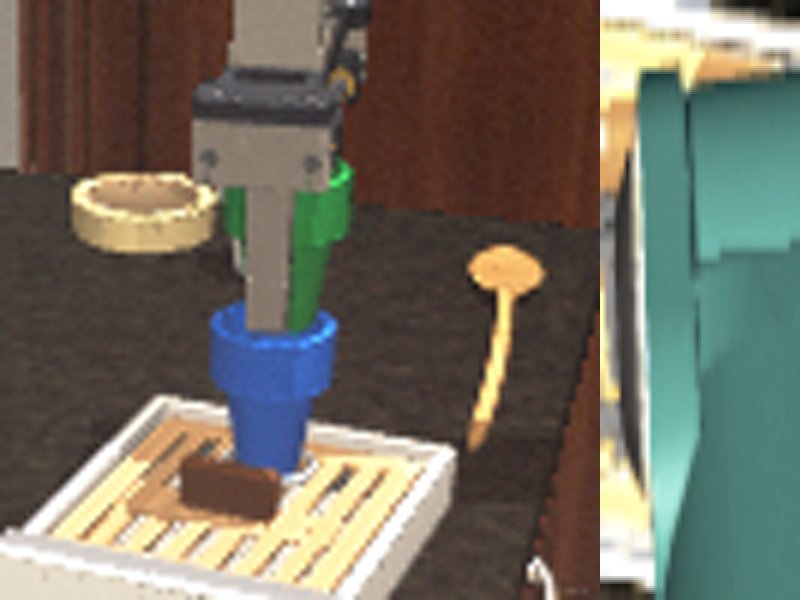

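>>> {"op": "carry_out", "data": {"targets": [[[5,0,0,0,0],[5,0,0,0,0],[5,0,0,-0.5,0],[5,0,0,-1.5,0],[5,0,0,-3,0],[5,0,0,-5,0],[5,0,0,-7,0],[5,0,0,-7,0]]], "grip_force": 10}}

```text
t: 28.57
tcp_pos: [445.6, -68.2, 218.2]
tcp_rot: [3.139, -0.007, 0.087]
force: [-0.5, 0.8, -1.4]
gripper_width: 0.687
finger_force: 10.0
```

```bash
cat >> h.py <<'E'
def rows(b,lo,hi,box):
    x0,x1,y0,y1=box; m=cv2.inRange(cv2.cvtColor(b,cv2.COLOR_RGB2HSV),lo,hi)[y0:y1,x0:x1]; ys,xs=np.nonzero(m)
    return [(int(y+y0),int(xs[ys==y].min()+x0),int(xs[ys==y].max()+x0)) for y in np.unique(ys)]
G=((45,120,40),(80,255,255)); BL=((100,120,40),(125,255,255))
E
python3 - <<'E'
from h import *
s=st(); b=snap('side','s.png'); print(rows(b,*G,(310,390,90,215))); print(rows(b,*BL,(310,390,120,215))[::3])
p=s['tcp_pos']; print(proj('side',[[p[0],p[1],p[2]+d] for d in(0,-25,40,-40,-80)]))
E
```

```text
t 28.5667 tcp [445.6 -68.2 218.2] rot [ 3.139 -0.007  0.087] F [-0.5  0.8 -1.4] w 0.6868511466443243 ff 9.998992363689467 q [ 0.39  0.18 -0.34  2.08  0.08  0.89 -1.48]
[(121, 356, 357), (122, 356, 358), (123, 356, 358), (124, 338, 358), (125, 338, 358), (126, 338, 358), (127, 338, 358), (128, 338, 357), (129, 338, 357), (130, 338, 358), (131, 338, 357), (132, 338, 357), (133, 338, 357), (134, 349, 355), (135, 349, 354), (136, 349, 354), (137, 349, 354), (138, 349, 353), (139, 349, 353), (140, 349, 353), (141, 349, 353), (142, 349, 353), (143, 349, 352), (144, 349, 352), (145, 349, 352), (146, 349, 352), (147, 349, 351), (148, 349, 351), (149, 348, 351)]
[(170, 340, 349), (173, 335, 355), (176, 335, 355), (179, 335, 355), (182, 335, 354), (185, 338, 352), (188, 339, 351), (191, 339, 350), (194, 340, 349), (197, 343, 348)]
[[345.5 137.6]
 [345.1 145.9]
 [346.  123.8]
 [344.9 150.9]
 [344.4 163.8]]
```

>>> {"op": "carry_out", "data": {"targets": [[[5,1.0,7,0,0],[5,1.4,14,2,0],[5,2.0,18,5,0],[5,2.5,20.9,8,0],[5,2.5,20.9,11,0],[5,2.5,20.9,14,0],[5,2.5,20.9,15,0],[5,2.5,20.9,15,0]]]}}

```text
t: 29.28
tcp_pos: [480.7, -274.6, 56.2]
tcp_rot: [-3.135, 0.012, 0.083]
force: [-1.2, -0.1, -1.8]
gripper_width: 0.687
finger_force: 10.0
```

>>> {"op": "carry_out", "data": {"targets": [[[5,0,0,0.6,0],[5,0,0,1.2,0],[5,0,0,1.6,0],[5,0,0,2,0],[5,0,0,2.2,0],[5,0,0,2.4,0]]]}}

```text
t: 29.78
tcp_pos: [486.7, -274.1, 40.9]
tcp_rot: [3.14, -0.002, 0.087]
force: [-0.5, 1.5, -1.0]
gripper_width: 0.686
finger_force: 10.0
```

>>> {"op": "carry_out", "data": {"targets": [[[5,0,0,0.1,0],[5,0,0,0.2,0],[5,0,0,0.3,0],[5,0,0,0.4,0],[5,0,0,0.4,0]]]}}

```text
t: 30.2
tcp_pos: [485.9, -274.2, 35.8]
tcp_rot: [-3.142, 0.0, 0.087]
force: [0.0, 0.1, -1.1]
gripper_width: 0.688
finger_force: 10.0
```

```bash
python3 - <<'E'
from h import *
s=st(); b=snap('side','s2.png'); print(rows(b,*G,(300,400,120,215))[::2]); 
p=s['tcp_pos']; print(proj('side',[[p[0],p[1],d] for d in(0,80,p[2])]))
E
```

```text
t 30.2 tcp [ 485.9 -274.2   35.8] rot [-3.142  0.     0.087] F [ 0.   0.1 -1.1] w 0.6880161523358879 ff 9.99903139541857 q [ 0.59  0.61 -0.17  1.94  0.17  0.6  -1.18]
[(157, 354, 354), (159, 353, 354), (161, 353, 354), (163, 339, 354), (165, 348, 352), (167, 348, 352), (169, 348, 348)]
[[344.3 179.1]
 [345.1 157.9]
 [344.6 169.8]]
```

>>> {"op": "carry_out", "data": {"targets": [[[5,0,0,0.2,0],[5,0,0,0.4,0],[5,0,0,0.5,0],[5,0,0,0.6,0],[5,0,0,0.6,0]]]}}

```text
t: 30.67
tcp_pos: [486.9, -274.3, 31.5]
tcp_rot: [3.141, -0.001, 0.087]
force: [-2.3, 1.7, 11.1]
gripper_width: 0.683
finger_force: 10.0
```

>>> {"op": "carry_out", "data": {"targets": [[[5,0,0,-0.1,0],[8.5,0,0,-0.1,0],[8.5,0,0,-0.1,0],[8.5,0,0,-0.1,0],[8.5,0,0,-0.1,0],[8.5,0,0,-4,0],[8.5,0,0,-8,0],[8.5,0,0,-12,0]]]}}

```text
t: 31.33
tcp_pos: [485.3, -273.7, 150.2]
tcp_rot: [-3.14, 0.002, 0.087]
force: [1.4, -1.3, -1.9]
gripper_width: 0.928
finger_force: 0.0
```

>>> {"op": "carry_out", "data": {"targets": [[[9.19,-10,-20,-3,0],[9.19,-10,-20,-3,0],[9.19,-10,-20,-3,0],[9.19,-10,-20,-3,0],[9.19,-10,-20,-3,0],[9.19,-10,-20,-3,0]]]}}

```text
t: 31.83
tcp_pos: [366.0, -80.2, 180.0]
tcp_rot: [-3.142, 0.002, 0.09]
force: [-0.2, 1.2, 0.5]
gripper_width: 1.0
finger_force: 0.0
```

```bash
cat >> h.py <<'E'
def fit(a,lo,hi,box,z):
    "rim circle of a tumbler: model of projected rim + collar outline fitted by IoU-like overlap"
    from scipy.optimize import minimize
    x0,x1,y0,y1=box; m=cv2.inRange(cv2.cvtColor(a,cv2.COLOR_RGB2HSV),lo,hi)
    full=np.zeros_like(m); full[y0:y1,x0:x1]=m[y0:y1,x0:x1]
    c=max(cv2.findContours(full,cv2.RETR_EXTERNAL,cv2.CHAIN_APPROX_NONE)[0],key=cv2.contourArea)
    S=8; obs=np.zeros(((y1-y0)*S,(x1-x0)*S),np.uint8)
    cv2.drawContours(blank:=np.zeros_like(m),[c],-1,255,-1); obs=cv2.resize(blank[y0:y1,x0:x1],None,fx=S,fy=S,interpolation=cv2.INTER_LINEAR)>127
    t=np.linspace(0,2*np.pi,48)
    def model(p):
        pts=[]
        for zz,r in((z,31),(z-30,31),(z-80,15)): pts.append(np.c_[p[0]+r*np.cos(t),p[1]+r*np.sin(t),np.full(48,zz)])
        q=cv2.convexHull(((proj('top',np.vstack(pts))-[x0,y0]+.5)*S).astype(np.int32)); o=np.zeros(obs.shape,np.uint8); cv2.fillConvexPoly(o,q,1); return o>0
    (u,v),_=cv2.minEnclosingCircle(c); g=ray('top',(u,v),z-10)[:2]
    r=minimize(lambda p:(model(p)^obs).sum()/obs.sum(),g,method='Nelder-Mead',options=dict(initial_simplex=[g,g+[5,0],g+[0,5]],xatol=.1))
    return r.x.round(1),round(r.fun,3)
E
python3 - <<'E'
from h import *
s=st(); a=snap('top','u.png'); b=snap('side','u2.png'); a0=cv2.imread('pics/a.png')[:,:,::-1].copy();o=cv2.imread('pics/o.png')[:,:,::-1].copy()
W=((0,0,100),(179,70,255))
print('g0',fit(a0,*G,(400,445,165,200),80),'b0',fit(a0,*BL,(400,445,195,235),80),'w0',fit(a0,*W,(452,490,174,204),80))
print('blue stacked',fit(o,*BL,(310,365,195,250),108))
print('now g',fit(a,*G,(395,450,165,230),80),'w',fit(a,*W,(452,490,174,204),80))
try: print('b now',fit(a,*BL,(310,365,195,250),108))
except Exception as e: print(e)
print(rows(b,*G,(300,400,120,215))[::2])
E
```

```text
t 31.8333 tcp [366.  -80.2 180. ] rot [-3.142e+00  2.000e-03  9.000e-02] F [-0.2  1.2  0.5] w 0.9999742518783509 ff 0.0 q [ 0.45  0.11 -0.34  2.27  0.05  0.77 -1.41]
g0 (array([ 542.7, -293.9]), np.float64(0.04)) b0 (array([ 452.8, -279.6]), np.float64(0.052)) w0 (array([ 524.5, -414.2]), np.float64(0.049))
blue stacked (array([447.1, -70.3]), np.float64(0.225))
now g (array([ 484. , -276.3]), np.float64(0.043)) w (array([ 524.6, -413.7]), np.float64(0.044))
b now (array([445.3, -69.9]), np.float64(0.209))
[(156, 341, 352), (158, 338, 355), (160, 340, 354), (162, 340, 354), (164, 340, 354), (166, 340, 354), (168, 341, 352)]
```

```bash
sed -i "s/def fit(a,lo,hi,box,z):/def fit(a,lo,hi,box,z,cam='top'):/; s/proj('top',np.vstack/proj(cam,np.vstack/; s/ray('top',(u,v),z-10)/ray(cam,(u,v),z-30)/" h.py
python3 - <<'E'
from h import *
L=lambda f:cv2.imread('pics/'+f)[:,:,::-1].copy()
b0=L('b.png');u=L('u.png');u2=L('u2.png')
print('side init g',fit(b0,*G,(315,345,145,185),80,'side'),'b',fit(b0,*BL,(345,370,145,190),80,'side'))
print('side now blue',fit(u2,*BL,(325,365,160,210),108,'side'))
for z in (98,103,108): print(z,fit(u,*BL,(310,365,195,250),z))
m=cv2.inRange(cv2.cvtColor(u,cv2.COLOR_RGB2HSV),*BL)
for r in range(205,237,2): print(r,''.join('#' if v else '.' for v in m[r,320:355]))
E
```

```text
side init g (array([ 544.6, -320.6]), np.float64(0.501)) b (array([ 449.9, -280.9]), np.float64(0.126))
side now blue (array([444.7, -77.9]), np.float64(0.16))
98 (array([445.6, -70.9]), np.float64(0.186))
103 (array([445.5, -70.5]), np.float64(0.197))
108 (array([444.7, -70.2]), np.float64(0.211))
205 ...................................
207 ...................................
209 ....................##.......#.....
211 .................#..#############..
213 ..................#################
215 ................######.....########
217 ................####........#######
219 ...............####.........#######
221 ...............#####......#########
223 ................#####....##########
225 .................##################
227 ...................###############.
229 ......................#########....
231 ...................................
233 ...................................
235 ...................................
```

>>> {"op": "carry_out", "data": {"targets": [[[9.19,10.1,20.4,3,0],[9.19,10.1,20.4,3,0],[9.19,10.1,20.4,3,0],[9.19,10.1,20.4,3,0],[9.19,10.1,20.4,3,0],[9.19,10.1,20.4,3,0],[9.19,10.1,20.4,3,0],[9.19,10.1,20.4,3,0]]]}}

```text
t: 32.6
tcp_pos: [487.1, -280.0, 148.6]
tcp_rot: [-3.141, 0.001, 0.084]
force: [-1.3, 0.0, -0.3]
gripper_width: 1.0
finger_force: 0.0
```

```bash
python3 - <<'E'
from h import *
s=st(); print(rel([484.5,-274.8,78]))
E
```

```text
t 32.6 tcp [ 487.1 -280.   148.6] rot [-3.141e+00  1.000e-03  8.400e-02] F [-1.3  0.  -0.3] w 1.0001845198499553 ff 0.0 q [ 0.62  0.45 -0.2   1.89  0.12  0.82 -1.13]
[-0.21 -0.54  7.06]
```

>>> {"op": "carry_out", "data": {"targets": [[[9.19,-0.25,-0.5,3,0],[9.19,-0.25,-0.5,5,0],[9.19,-0.25,-0.5,6.5,0],[9.19,-0.25,-0.5,7,0],[9.19,-0.25,-0.5,7,0],[9.19,-0.25,-0.5,7,0],[5,-0.25,-0.5,7,0],[5,-0.25,-0.5,7,0]]]}}

```text
t: 33.27
tcp_pos: [485.1, -273.6, 81.1]
tcp_rot: [3.14, -0.002, 0.087]
force: [0.3, -0.7, 0.6]
gripper_width: 0.88
finger_force: 0.0
```

>>> {"op": "carry_out", "data": {"targets": [[[5,0,0,0,0],[5,0,0,0,0],[5,0,0,0,0],[5,0,0,0,0],[5,0,0,0,0],[5,0,0,0,0]]], "grip_force": 12}}

```text
t: 33.77
tcp_pos: [484.7, -273.6, 80.4]
tcp_rot: [3.141, -0.001, 0.086]
force: [-1.0, 0.4, 5.8]
gripper_width: 0.68
finger_force: 12.0
```

>>> {"op": "carry_out", "data": {"targets": [[[5,0,0,-1,0],[5,0,0,-3,0],[5,0,0,-6,0],[5,0,0,-9,0],[5,0,0,-12,0],[5,0,0,-13,0],[5,0,0,-13,0],[5,0,0,-13,0]]]}}

```text
t: 34.43
tcp_pos: [484.0, -273.1, 209.5]
tcp_rot: [-3.141, 0.0, 0.087]
force: [0.3, 0.5, -1.4]
gripper_width: 0.682
finger_force: 12.0
```

```bash
python3 - <<'E'
from h import *
s=st(); print(rel([446,-69.5,195])); b=snap('side','v.png'); print(rows(b,*G,(310,390,60,215))[::2])
p=s['tcp_pos']; print(proj('side',[[p[0],p[1],p[2]+d] for d in(2,-28,-78)]))
E
```

```text
t 34.4333 tcp [ 484.  -273.1  209.5] rot [-3.141  0.     0.087] F [ 0.3  0.5 -1.4] w 0.6824062185101393 ff 11.99984400300309 q [ 0.63  0.36 -0.22  1.85  0.09  0.94 -1.11]
[ -2.02 -20.62   1.45]
[(120, 341, 354), (122, 340, 357), (124, 340, 357), (126, 340, 356), (128, 340, 356), (130, 340, 356), (132, 342, 354), (134, 343, 353), (136, 343, 353), (138, 343, 352), (140, 343, 352), (142, 344, 351), (144, 344, 350)]
[[347.1 120.8]
 [346.7 129.5]
 [346.1 143.8]]
```

>>> {"op": "carry_out", "data": {"targets": [[[5,-2,-20.6,0,0],[5,-2,-20.6,0,0],[5,-2,-20.6,0,0],[5,-2,-20.6,0,0],[5,-2,-20.6,0,0],[5,-2,-20.6,0,0],[5,-2,-20.6,0,0],[5,-2,-20.6,0,0]]]}}

```text
t: 35.15
tcp_pos: [446.0, -70.3, 208.7]
tcp_rot: [-3.141, 0.002, 0.087]
force: [-0.2, -0.3, -0.8]
gripper_width: 0.686
finger_force: 12.0
```

```bash
python3 - <<'E'
from h import *
s=st(); print(rel([446,-69.5,185])); b=snap('side','v2.png'); print(rows(b,*G,(310,390,60,215))[::2]); print(rows(b,*BL,(310,390,160,215))[::2])
p=s['tcp_pos']; print(proj('side',[[p[0],p[1],p[2]+d] for d in(0,-30,-80)]))
a=snap('top','v3.png')
E
```

```text
t 35.15 tcp [446.  -70.3 208.7] rot [-3.141e+00  2.000e-03  8.700e-02] F [-0.2 -0.3 -0.8] w 0.6859294239880473 ff 11.999720893800259 q [ 0.39  0.2  -0.34  2.08  0.08  0.88 -1.48]
[ 0.01 -0.08  2.37]
[(138, 349, 350), (140, 337, 356), (142, 337, 357), (144, 337, 356), (146, 337, 356), (148, 337, 356), (150, 337, 356), (152, 338, 355), (154, 340, 353), (156, 340, 352), (158, 341, 351), (160, 341, 350), (162, 341, 351), (164, 342, 350), (166, 342, 349), (168, 345, 347)]
[(170, 339, 349), (172, 336, 354), (174, 335, 355), (176, 335, 355), (178, 335, 355), (180, 335, 354), (182, 335, 354), (184, 337, 354), (186, 338, 351), (188, 339, 351), (190, 339, 350), (192, 340, 350), (194, 340, 349), (196, 340, 349), (198, 347, 348)]
[[345.3 140.5]
 [344.9 150.5]
 [344.3 166.6]]
```

>>> {"op": "carry_out", "data": {"targets": [[[5,0.2,0,0.6,0],[5,0.2,0,1.2,0],[5,0.2,0,1.6,0],[5,0.2,0,1.9,0],[5,0.2,0,2.2,0],[5,0.2,0,2.5,0],[5,0.2,0,2.5,0],[5,0.2,0,2.5,0]]]}}

```text
t: 35.92
tcp_pos: [449.8, -69.9, 186.1]
tcp_rot: [3.141, -0.002, 0.087]
force: [-1.3, 0.0, 8.7]
gripper_width: 0.682
finger_force: 12.0
```

```bash
python3 - <<'E'
from h import *
s=st(); b=snap('side','v4.png'); print(rows(b,*G,(310,390,60,215))[::2]); print(rows(b,*BL,(310,390,160,215))[:6])
E
```

```text
t 35.9167 tcp [449.8 -69.9 186.1] rot [ 3.141e+00 -2.000e-03  8.700e-02] F [-1.3  0.   8.7] w 0.6817722920955044 ff 12.004052629927173 q [ 0.38  0.24 -0.33  2.1   0.11  0.82 -1.5 ]
[(145, 347, 350), (147, 335, 355), (149, 336, 355), (151, 336, 355), (153, 337, 355), (155, 336, 355), (157, 336, 355), (159, 338, 353), (161, 340, 350), (163, 340, 351), (165, 340, 350), (167, 340, 350), (169, 341, 348), (171, 341, 349), (173, 341, 347)]
[(171, 337, 352), (172, 335, 354), (173, 335, 355), (174, 335, 355), (175, 335, 355), (176, 335, 355)]
```

```bash
python3 - <<'E'
from h import *
L=lambda f:cv2.imread('pics/'+f)[:,:,::-1].copy()
u=L('u.png');a=L('a.png')
print([tuple(int(k) for k in c) for c in u[219,330:360]]);print([tuple(int(k) for k in c) for c in a[215,408:438]])
print([tuple(int(k) for k in c) for c in u[204:234,345]])
print(proj('side',[[446,-69.5,108],[446,-38.5,108],[446,-100.5,108],[446,-54.5,108],[446,-54.5,78]]), proj('top',[[446,-69.5+d,108] for d in(31,0,-31)]))
E
```

```text
[(210, 195, 153), (208, 191, 157), (184, 166, 132), (126, 145, 194), (88, 225, 255), (39, 126, 240), (18, 52, 108), (20, 56, 113), (40, 99, 176), (94, 209, 255), (122, 241, 255), (119, 235, 255), (118, 234, 255), (121, 236, 255), (120, 236, 255), (122, 237, 255), (121, 239, 255), (101, 215, 255), (58, 137, 241), (53, 130, 237), (18, 48, 93), (18, 53, 101), (18, 55, 103), (17, 51, 100), (21, 59, 115), (29, 96, 190), (100, 136, 234), (198, 152, 99), (128, 121, 108), (163, 155, 138)]
[(25, 35, 53), (4, 35, 78), (48, 104, 165), (99, 217, 255), (59, 174, 255), (81, 198, 254), (82, 197, 254), (84, 198, 254), (82, 199, 254), (84, 199, 254), (85, 201, 254), (87, 202, 254), (86, 203, 255), (65, 176, 255), (24, 59, 117), (22, 64, 125), (25, 65, 127), (21, 66, 128), (22, 64, 127), (19, 64, 127), (22, 65, 128), (19, 64, 127), (20, 60, 123), (51, 118, 189), (108, 223, 255), (40, 98, 181), (39, 30, 20), (38, 34, 26), (37, 35, 27), (38, 35, 31)]
[(254, 243, 162), (234, 216, 177), (255, 255, 255), (255, 255, 249), (158, 218, 253), (107, 235, 255), (15, 53, 113), (31, 82, 158), (27, 81, 157), (27, 81, 164), (68, 150, 237), (141, 251, 255), (121, 239, 255), (121, 236, 255), (124, 237, 255), (122, 237, 255), (120, 238, 255), (110, 228, 255), (95, 205, 255), (75, 167, 252), (72, 158, 251), (13, 47, 103), (21, 52, 100), (19, 55, 103), (20, 52, 99), (24, 77, 153), (55, 133, 241), (169, 171, 192), (255, 255, 235), (255, 255, 255)]
[[344.  173.1]
 [341.7 177. ]
 [346.2 169.4]
 [342.9 175. ]
 [342.6 184.3]] [[333.  219.2]
 [344.7 219. ]
 [356.4 218.8]]
```

```bash
python3 - <<'E'
from h import *
s=readout.get_state(); print(s['force'],s['ft_torque'],s['t'],s['tcp_pos'])
E
```

```text
[-1.79076470e+00  9.09626679e-04  8.91332688e+00] [ 0.00423324  0.40031877 -0.01058425] 35.9667 [449.73149287 -69.91558881 186.12763647]
```

>>> {"op": "carry_out", "data": {"targets": [[[5,0,0,-0.5,0],[5,0,0,-1.5,0],[5,0,0,-1.5,0],[5,0,0,-1.5,0],[5,0,0,-1.5,0],[5,0,0,-1.5,0]]]}}

```text
t: 36.47
tcp_pos: [448.4, -69.7, 199.6]
tcp_rot: [-3.142, 0.001, 0.087]
force: [0.6, -0.8, -1.3]
gripper_width: 0.68
finger_force: 12.0
```

```bash
python3 - <<'E'
from h import *
s=readout.get_state(); print(s['force'],s['ft_torque'],s['t'],s['tcp_pos'])
E
```

```text
[ 0.58335032 -0.76855024 -1.26357867] [ 0.0792077   0.03980594 -0.01323989] 36.4667 [448.44300706 -69.69194082 199.64370759]
```

>>> {"op": "carry_out", "data": {"targets": [[[5,-0.6,0,0,0],[5,-0.6,0,0.5,0],[5,-0.6,0,1,0],[5,-0.6,0,1.5,0],[5,-0.6,0,1.8,0],[5,-0.6,0,2.0,0],[5,-0.6,0,2.0,0],[5,-0.6,0,2.0,0]]]}}

```text
t: 37.13
tcp_pos: [443.8, -70.1, 181.0]
tcp_rot: [3.141, -0.002, 0.087]
force: [-2.4, 0.7, 11.5]
gripper_width: 0.677
finger_force: 12.0
```

```bash
python3 - <<'E'
from h import *
s=readout.get_state(); print(s['force'],s['ft_torque'],s['t'],s['tcp_pos']); b=snap('side','w1.png'); print(rows(b,*G,(310,390,60,215))); print(rows(b,*BL,(310,390,160,215)))
E
```

```text
[-2.42336368  0.6957712  11.49199527] [0.19606859 0.60513291 0.00925891] 37.1333 [443.82590789 -70.09038974 180.99170482]
[(145, 349, 353), (146, 339, 356), (147, 338, 357), (148, 338, 358), (149, 338, 358), (150, 339, 358), (151, 339, 357), (152, 339, 357), (153, 339, 358), (154, 339, 357), (155, 339, 357), (156, 338, 357), (157, 339, 357), (158, 339, 357), (159, 340, 356), (160, 349, 354), (161, 349, 353), (162, 349, 354), (163, 342, 353), (164, 344, 352), (165, 344, 352), (166, 342, 352), (167, 343, 351), (168, 344, 352), (169, 344, 351), (170, 344, 351), (171, 344, 350), (172, 344, 350), (173, 345, 349), (174, 345, 351)]
[(170, 340, 341), (171, 337, 341), (172, 336, 354), (173, 335, 355), (174, 335, 355), (175, 335, 355), (176, 335, 355), (177, 335, 355), (178, 335, 355), (179, 335, 355), (180, 335, 354), (181, 335, 354), (182, 335, 354), (183, 336, 354), (184, 337, 353), (185, 338, 352), (186, 338, 351), (187, 339, 351), (188, 339, 350), (189, 339, 350), (190, 339, 350), (191, 339, 350), (192, 339, 350), (193, 340, 349), (194, 340, 349), (195, 340, 349), (196, 340, 349), (197, 343, 348), (198, 347, 348)]
```

>>> {"op": "carry_out", "data": {"targets": [[[5,0.4,0,-1.2,0],[5,0.4,-0.8,-1.5,0],[5,0.4,-0.8,-1.5,0],[5,0.4,-0.8,-0.7,0],[5,0.4,-0.8,-0.2,0],[5,0.4,-0.8,0.2,0],[5,0.4,-0.8,0.5,0],[5,0.4,-0.8,0.5,0]]]}}

```text
t: 37.85
tcp_pos: [446.6, -61.7, 175.1]
tcp_rot: [3.142, -0.001, 0.087]
force: [-1.5, 0.8, 10.4]
gripper_width: 0.682
finger_force: 12.0
```

```bash
python3 - <<'E'
from h import *
s=readout.get_state(); print(s['force'],s['ft_torque'],s['t'],s['tcp_pos']); b=snap('side','w2.png'); print(rows(b,*G,(310,390,60,215))[::2]); print(rows(b,*BL,(310,390,160,215))[:5])
E
```

```text
[-1.53782715  0.75020006 10.38269855] [0.23116672 0.4121955  0.04334749] 37.85 [446.59605657 -61.67054351 175.11253933]
[(146, 348, 353), (148, 337, 357), (150, 337, 357), (152, 338, 357), (154, 338, 356), (156, 338, 356), (158, 337, 356), (160, 347, 355), (162, 347, 353), (164, 347, 352), (166, 342, 351), (168, 343, 351), (170, 343, 349), (172, 343, 350), (174, 344, 348)]
[(171, 338, 352), (172, 336, 354), (173, 335, 355), (174, 335, 355), (175, 335, 355)]
```

>>> {"op": "carry_out", "data": {"targets": [[[5,0,0,-0.8,0],[5,-0.1,0.8,-0.8,0],[5,-0.1,0.8,-0.8,0],[5,-0.1,0.8,-0.8,0],[5,-0.1,0.8,-0.5,0],[5,-0.1,0.8,-0.2,0],[5,-0.1,0.8,0.1,0],[5,-0.1,0.8,0.1,0]]], "grip_force": 6}}

```text
t: 38.57
tcp_pos: [445.7, -69.8, 173.6]
tcp_rot: [-3.142, 0.0, 0.087]
force: [0.1, 0.6, -0.6]
gripper_width: 0.685
finger_force: 6.0
```

```bash
python3 - <<'E'
from h import *
s=readout.get_state(); print(s['force'],s['ft_torque'],s['t'],s['tcp_pos']); b=snap('side','x1.png'); print(rows(b,*G,(310,390,60,215))[::2]); print(rows(b,*BL,(310,390,160,215))[:5])
E
```

```text
[ 0.08287294  0.5690006  -0.57415543] [-0.03910958  0.01691532  0.02257014] 38.5667 [445.72762496 -69.80397981 173.58757506]
[(145, 349, 353), (147, 338, 357), (149, 338, 358), (151, 339, 358), (153, 339, 357), (155, 338, 357), (157, 348, 357), (159, 348, 356), (161, 348, 353), (163, 348, 352), (165, 347, 352), (167, 343, 352), (169, 343, 351), (171, 345, 351), (173, 345, 350)]
[(170, 339, 341), (171, 338, 341), (172, 336, 354), (173, 335, 355), (174, 335, 355)]
```

>>> {"op": "carry_out", "data": {"targets": [[[5,0.5,0,0,0],[5,0.6,0,0,0],[5,0.6,0,0.2,0],[5,0.6,0,0.4,0],[5,0.6,0,0.5,0],[5,0.6,0,0.5,0],[5,0.6,0,0.5,0]]]}}

```text
t: 39.2
tcp_pos: [452.3, -69.3, 169.4]
tcp_rot: [3.141, -0.001, 0.087]
force: [-1.4, 0.5, 6.7]
gripper_width: 0.68
finger_force: 6.0
```

```bash
python3 - <<'E'
from h import *
s=readout.get_state(); print(s['force'],s['ft_torque'],s['t'],s['tcp_pos']); b=snap('side','x2.png'); print(rows(b,*G,(310,390,60,215))[::2]); print(rows(b,*BL,(310,390,160,215))[:5])
E
```

```text
[-1.37594478  0.46844652  6.74984877] [ 0.11134624  0.41470574 -0.00594552] 39.2 [452.26942179 -69.26401606 169.43361844]
[(145, 347, 353), (147, 336, 356), (149, 337, 356), (151, 346, 356), (153, 337, 356), (155, 337, 356), (157, 346, 356), (159, 346, 353), (161, 346, 352), (163, 346, 351), (165, 346, 351), (167, 342, 350), (169, 342, 350), (171, 342, 350), (173, 343, 350)]
[(170, 339, 340), (171, 337, 352), (172, 335, 354), (173, 334, 354), (174, 335, 354)]
```

>>> {"op": "carry_out", "data": {"targets": [[[6.5,0,0,0,0],[6.8,0,0,0,0],[7,0,0,0,0],[7,0,0,0,0],[7,0,0,0,0]]]}}

```text
t: 39.67
tcp_pos: [451.7, -69.4, 168.7]
tcp_rot: [-3.142, 0.0, 0.087]
force: [0.7, 0.5, -0.1]
gripper_width: 0.763
finger_force: 0.0
```

```bash
python3 - <<'E'
from h import *
s=readout.get_state(); print(s['force'],s['gripper_width'],s['t'],s['tcp_pos']); b=snap('side','x3.png'); print(rows(b,*G,(310,390,60,215))[::2]); print(rows(b,*BL,(310,390,160,215))[:5])
E
```

```text
[ 0.66919932  0.48822897 -0.05396426] 0.7632523209777041 39.6667 [451.65609554 -69.38426961 168.73497411]
[(145, 347, 353), (147, 347, 358), (149, 346, 358), (151, 346, 358), (153, 346, 358), (155, 346, 358), (157, 346, 357), (159, 346, 356), (161, 346, 353), (163, 346, 353), (165, 346, 352), (167, 345, 352), (169, 343, 351), (171, 344, 350), (173, 344, 350)]
[(170, 340, 341), (171, 338, 341), (172, 336, 354), (173, 335, 355), (174, 335, 355)]
```

>>> {"op": "carry_out", "data": {"targets": [[[8,0,0,0,0],[8.5,0,0,0,0],[9.19,0,0,0,0],[9.19,0,0,0,0],[9.19,0,0,0,0],[9.19,0,0,0,0]]]}}

```text
t: 40.22
tcp_pos: [451.7, -69.4, 168.9]
tcp_rot: [3.142, -0.0, 0.086]
force: [-0.4, 0.3, -0.4]
gripper_width: 1.002
finger_force: 0.0
```

```bash
python3 - <<'E'
from h import *
s=readout.get_state(); print(s['force'],s['gripper_width'],s['t'],s['tcp_pos']); b=snap('side','x4.png'); print(rows(b,*G,(310,390,60,215))); print(rows(b,*BL,(310,390,160,215))[:5])
E
```

```text
[-0.40173276  0.33509934 -0.35321104] 1.0020874914519604 40.2167 [451.726693   -69.42916061 168.93151317]
[(145, 346, 353), (146, 346, 356), (147, 346, 358), (148, 346, 358), (149, 346, 358), (150, 346, 358), (151, 346, 358), (152, 346, 358), (153, 346, 357), (154, 346, 357), (155, 346, 357), (156, 346, 357), (157, 346, 357), (158, 346, 357), (159, 346, 356), (160, 345, 354), (161, 345, 354), (162, 345, 354), (163, 345, 353), (164, 345, 353), (165, 345, 352), (166, 345, 353), (167, 345, 351), (168, 345, 352), (169, 343, 351), (170, 343, 351), (171, 345, 351), (172, 344, 350), (173, 345, 350), (174, 346, 349)]
[(170, 340, 341), (171, 338, 341), (172, 336, 354), (173, 335, 355), (174, 335, 355)]
```

>>> {"op": "carry_out", "data": {"targets": [[[9.19,0,0,-1,0],[9.19,0,0,-3,0],[9.19,0,0,-6,0],[9.19,0,0,-9,0],[9.19,0,0,-9,0],[9.19,4,10,-9,0],[9.19,4,14,-9,0],[9.19,4,18,-9,0]]]}}

```text
t: 40.93
tcp_pos: [494.5, -187.4, 260.1]
tcp_rot: [3.141, -0.002, 0.089]
force: [2.0, 0.4, 0.1]
gripper_width: 1.003
finger_force: 0.0
```

```bash
python3 - <<'E'
from h import *
s=st(); a=snap('top','y1.png'); b=snap('side','y2.png')
W=((0,0,100),(179,70,255))
print(rel([524.5,-412.5,150]))
for z in(138,188): print(z,'green',blob(a,*G,(310,370,190,250),z),fit(a,*G,(310,370,190,250),z))
print('green side',rows(b,*G,(310,390,60,215))[::2]); print('w',fit(a,*W,(452,490,174,204),80)); print(proj('side',[[441,-69.5,138],[441,-69.5,188]]))
E
```

```text
t 40.9333 tcp [ 494.5 -187.4  260.1] rot [ 3.141e+00 -2.000e-03  8.900e-02] F [2.  0.4 0.1] w 1.0026002141120292 ff 0.0 q [ 0.52  0.26 -0.26  1.87  0.08  1.03 -1.25]
[ 1.41 22.01 10.97]
138 green (12.5, (25, 20, 25, 24), array([440.1, -74.6, 138. ])) (array([440.8, -74. ]), np.float64(0.05))
188 green (12.5, (25, 20, 25, 24), array([440.3, -72.2, 188. ])) (array([440.8, -72.6]), np.float64(0.1))
green side [(145, 343, 353), (147, 338, 358), (149, 339, 358), (151, 339, 358), (153, 339, 357), (155, 339, 357), (157, 340, 357), (159, 341, 356), (161, 343, 353), (163, 344, 352), (165, 344, 351), (167, 343, 352), (169, 344, 349), (171, 345, 350), (173, 344, 349)]
w (array([ 526.7, -464.7]), np.float64(1.768))
[[346.  163.9]
 [346.7 147.7]]
```

>>> {"op": "carry_out", "data": {"targets": [[[9.19,1.2,22,11,0],[9.19,1.2,22,11,0],[9.19,1.2,22,11,0],[9.19,1.2,22,11,0],[9.19,1.2,22,11,0],[9.19,1.2,22,11,0],[9.19,1.2,22,11,0],[9.19,1.2,22,11,0]]]}}

```text
t: 41.7
tcp_pos: [522.7, -406.0, 147.0]
tcp_rot: [-3.14, 0.003, 0.083]
force: [-0.6, 1.2, 0.2]
gripper_width: 0.998
finger_force: 0.0
```

```bash
python3 - <<'E'
from h import *
s=st(); print(rel([524.5,-412,78]))
E
```

```text
t 41.7 tcp [ 522.7 -406.   147. ] rot [-3.14e+00  3.00e-03  8.30e-02] F [-0.6  1.2  0.2] w 0.9978832417704216 ff 0.0 q [ 0.72  0.59 -0.16  1.63  0.11  0.93 -0.96]
[0.15 0.62 6.89]
```

>>> {"op": "carry_out", "data": {"targets": [[[9.19,0.1,0.5,3,0],[9.19,0.1,0.5,5,0],[9.19,0.1,0.5,6.5,0],[9.19,0.1,0.5,6.9,0],[9.19,0.1,0.5,6.9,0],[5,0.1,0.5,6.9,0],[5,0.1,0.5,6.9,0],[5,0.1,0.5,6.9,0]]], "grip_force": 10}}

```text
t: 42.37
tcp_pos: [526.5, -410.1, 81.5]
tcp_rot: [3.14, -0.002, 0.087]
force: [-0.5, -0.7, 0.2]
gripper_width: 0.806
finger_force: 0.0
```

>>> {"op": "carry_out", "data": {"targets": [[[5,0,0,0,0],[5,0,0,0,0],[5,0,0,0,0],[5,0,0,0,0],[5,0,0,0,0],[5,0,0,-1,0],[5,0,0,-3,0],[5,0,0,-3,0]]]}}

```text
t: 43.03
tcp_pos: [527.2, -410.5, 113.1]
tcp_rot: [3.139, -0.004, 0.087]
force: [1.7, -0.5, -0.3]
gripper_width: 0.68
finger_force: 10.0
```

>>> {"op": "carry_out", "data": {"targets": [[[5,0,0,-4,0],[5,0,0,-8,0],[5,0,0,-12,0],[5,0,0,-16,0],[5,0,0,-19,0],[5,0,0,-19,0],[5,0,0,-19,0]]]}}

```text
t: 43.62
tcp_pos: [526.2, -409.9, 301.5]
tcp_rot: [3.139, -0.002, 0.087]
force: [-0.9, -0.2, -2.8]
gripper_width: 0.679
finger_force: 10.0
```

```bash
python3 - <<'E'
from h import *
s=st(); print(rel([441,-71,300]))
E
```

```text
t 43.6167 tcp [ 526.2 -409.9  301.5] rot [ 3.139e+00 -2.000e-03  8.700e-02] F [-0.9 -0.2 -2.8] w 0.6791326513372198 ff 9.999564938480034 q [ 0.73  0.46 -0.17  1.48  0.08  1.21 -0.93]
[ -5.56 -34.5    0.06]
```

>>> {"op": "carry_out", "data": {"targets": [[[5,-5.4,-34.5,0,0],[5,-5.4,-34.5,0,0],[5,-5.4,-34.5,0,0],[5,-5.4,-34.5,0,0],[5,-5.4,-34.5,0,0],[5,-5.4,-34.5,0,0],[5,-5.4,-34.5,0,0],[5,-5.4,-34.5,0,0]]]}}

```text
t: 44.28
tcp_pos: [443.6, -84.1, 297.6]
tcp_rot: [-3.14, 0.004, 0.086]
force: [-0.1, 0.9, -0.9]
gripper_width: 0.682
finger_force: 10.0
```

>>> {"op": "carry_out", "data": {"targets": [[[5,-0.2,-1,0,0],[5,-0.2,-1,0,0],[5,-0.2,-1,0,0],[5,-0.2,-1,0,0]]]}}

```text
t: 44.62
tcp_pos: [442.8, -77.8, 298.8]
tcp_rot: [-3.141, 0.002, 0.085]
force: [-0.0, -0.3, -1.1]
gripper_width: 0.683
finger_force: 10.0
```

```bash
python3 - <<'E'
from h import *
s=st(); print(rel([443.5,-71,272])); print(s['ft_torque'])
E
```

```text
t 44.6167 tcp [442.8 -77.8 298.8] rot [-3.141e+00  2.000e-03  8.500e-02] F [-0.  -0.3 -1.1] w 0.6827382378291456 ff 9.999503020662814 q [ 0.44  0.08 -0.36  1.98  0.03  1.09 -1.42]
[ 0.14 -0.67  2.68]
[ 0.05957591  0.00214349 -0.01191152]
```

>>> {"op": "carry_out", "data": {"targets": [[[5,0.1,-0.65,0.3,0],[5,0.1,-0.65,0.8,0],[5,0.1,-0.65,1.4,0],[5,0.1,-0.65,1.9,0],[5,0.1,-0.65,2.3,0],[5,0.1,-0.65,2.5,0],[5,0.1,-0.65,2.5,0],[5,0.1,-0.65,2.5,0]]], "grip_force": 6}}

```text
t: 45.28
tcp_pos: [443.5, -69.8, 274.9]
tcp_rot: [-3.142, 0.0, 0.086]
force: [0.5, 0.8, -0.7]
gripper_width: 0.683
finger_force: 6.0
```

>>> {"op": "carry_out", "data": {"targets": [[[5,0,0,0.2,0],[5,0,0,0.4,0],[5,0,0,0.6,0],[5,0,0,0.8,0],[5,0,0,0.8,0],[5,0,0,0.8,0]]]}}

```text
t: 45.78
tcp_pos: [444.1, -69.7, 267.7]
tcp_rot: [3.141, -0.002, 0.087]
force: [-0.7, 0.3, 5.2]
gripper_width: 0.683
finger_force: 6.0
```

```bash
python3 - <<'E'
from h import *
s=st(); print(s['ft_torque']); b=snap('side','z1.png'); print(rows(b,*G,(310,390,60,215))[::3]); print(rows(b,*BL,(310,390,160,215))[:5:2])
E
```

```text
t 45.7833 tcp [444.1 -69.7 267.7] rot [ 3.141e+00 -2.000e-03  8.700e-02] F [-0.7  0.3  5.2] w 0.683388374361902 ff 6.0006947797955945 q [ 0.43  0.12 -0.37  2.02  0.05  1.01 -1.45]
[0.15021289 0.14916886 0.0381839 ]
[(146, 339, 356), (149, 338, 358), (152, 338, 357), (155, 338, 357), (158, 339, 357), (161, 342, 354), (164, 342, 353), (167, 343, 351), (170, 343, 351), (173, 344, 350)]
[(170, 340, 341), (172, 336, 354), (174, 335, 355)]
```

>>> {"op": "carry_out", "data": {"targets": [[[5,0,0,-0.1,0],[6.5,0,0,-0.1,0],[7,0,0,-0.1,0],[8,0,0,-0.1,0],[9.19,0,0,-0.1,0],[9.19,0,0,-0.1,0],[9.19,0,0,-0.1,0]]]}}

```text
t: 46.42
tcp_pos: [443.4, -69.7, 267.8]
tcp_rot: [-3.142, 0.0, 0.087]
force: [-0.1, 0.6, -0.0]
gripper_width: 0.991
finger_force: 0.0
```

>>> {"op": "carry_out", "data": {"targets": [[[9.19,0,0,-1,0],[9.19,0,0,-3,0],[9.19,0,0,-6,0],[9.19,0,0,-9,0],[9.19,0,0,-10,0],[9.19,0,0,-10,0]]]}}

```text
t: 46.92
tcp_pos: [444.8, -69.8, 371.1]
tcp_rot: [3.14, -0.006, 0.087]
force: [0.3, -0.4, -0.0]
gripper_width: 0.997
finger_force: 0.0
```

>>> {"op": "carry_out", "data": {"targets": [[[9.19,0,4,-10,0],[9.19,0,8,-10,0],[9.19,0,12,-10,0],[9.19,0,16,-9,0],[9.19,0,20,-8,0],[9.19,0,24,-8,0],[9.19,0,26,-8,0],[9.19,0,26,-8,0]]]}}

```text
t: 47.58
tcp_pos: [463.6, -335.7, 444.6]
tcp_rot: [-3.142, 0.005, 0.078]
force: [-1.2, 0.2, -0.7]
gripper_width: 0.996
finger_force: 0.0
```

```bash
python3 - <<'E'
from h import *
s=st(); b=snap('side','zz1.png'); a=snap('top','zz2.png')
print(rows(b,*G,(310,390,60,215))[::3]); print(rows(b,*BL,(310,390,160,215))[:7:2])
W=((0,0,100),(179,60,255))
print(blob(a,*W,(325,370,195,245),268), 'handle',handle(a))
h=cv2.cvtColor(a,cv2.COLOR_RGB2HSV); print('yellow', ray('top',np.mean(np.argwhere(cv2.inRange(h,(22,180,120),(32,255,255))[200:265,155:217])[:,::-1]+[155,200],0),40).round())
m=cv2.inRange(cv2.cvtColor(b,cv2.COLOR_RGB2HSV),(0,0,90),(179,60,255))[105:155,325:375]
for i,r in enumerate(m[::2]): print(105+2*i,''.join('#' if v else '.' for v in r))
print(proj('side',[[444,-70,z] for z in(188,218,268)]))
for i,r in enumerate(cv2.inRange(h,*W)[200:240:2,325:370]): print(200+2*i,''.join('#' if v else '.' for v in r))
E
```

```text
t 47.5833 tcp [ 463.6 -335.7  444.6] rot [-3.142  0.005  0.078] F [-1.2  0.2 -0.7] w 0.9960703166754027 ff 0.0 q [ 0.68  0.21 -0.14  1.5   0.03  1.44 -0.95]
[(146, 339, 356), (149, 339, 358), (152, 340, 358), (155, 340, 357), (158, 340, 357), (161, 344, 353), (164, 343, 353), (167, 343, 351), (170, 344, 350), (173, 345, 350)]
[(170, 339, 341), (172, 336, 354), (174, 335, 355), (176, 335, 355)]
(28.8, (0, 0, 40, 50), array([447.9, -67.3, 268. ])) handle (65, array([454.41378892, -15.41318606,  54.        ]))
yellow [431. 372.  40.]
105 ..................................................
107 ..................................................
109 ..................................................
111 ..................................................
113 ..................................................
115 ..................................................
117 ..................................................
119 ..............####################................
121 .............#######################..............
123 .............######################...............
125 .........
[... 1157 characters left out ...]

212 .....######...########################.......
214 ............##########################.......
216 ......#....###########################.......
218 .....####.############################.......
220 ....#.#.#.############################.......
222 ..........############################.......
224 ...###################################.......
226 .....################################........
228 ...........##########..##############........
230 ...########.#########################........
232 ...#################################.........
234 ........#.#....###############.#####.........
236 ..##....................#.#...######.........
238 .....###############......#...######.........
```

```bash
python3 -c "
from plant import order; print(order.hand_in())"
```

```text
the job is handed in; nothing more can be done
None
```

I handed the job in, but it may not pass. The tumblers are stacked but not nested, and one wrist-force reading broke the limit. The lemon and garlic are in the bowl, and the grille was hooked tilted under the lip and now lies flat. Blue, green and white stand upright over the ring, about 80 mm apart: green would not go into blue at any of the offsets I tried, and white stopped on green's rim, so I left each standing on the one below. When I lowered the garlic onto the lemon the wrist force read about 170 N, over the 120 N limit.

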